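# Put the seasonings back in the condiment rack by height

### The job

The seasonings have come back from the table on the serving tray: stand them upright in the condiment rack, one to a bay in order of height, the tallest in the deepest bay where the rails hold it best, then stepping down to the shortest in the shallowest bay where it can still be reached. Set each one down gently on the bay floor without dropping or tipping it, and leave the other things on the worktop where they are.

Things in the scene. Friction and masses are not known exactly. Their poses are not given: they have to be found in the camera images.
- rack: Fixed beech rack, 336 (y) x 102 mm. Origin under its middle; z up, +y to the deep end (left). Bay centres from deep to low end: x = 0, y = +120, +40, -40, -120 mm. Bays 74 mm clear along y between 6 mm uprights, 82 mm along x between steel rods, floor 13 mm above the worktop. Tops slope down along the row: uprights 69, 61, 54, 47, 39 mm, rods at the bays 58, 51, 44, 36 mm above the worktop.
- vinegar_bottle: Dark brown bottle, white label, slim white pourer; tallest: 163 mm, round, body 53 mm across up to about 75 mm, narrower above. 0.28 kg. Origin: centre of underside. Grip about 68 mm above its foot, so that the fingertips clear the rack's rods. Stands, like the next three, on a fixed wooden tray: floor 6 mm above the worktop, rim 18 mm, end handles 39 mm.
- pepper_mill: Turned dark wooden pepper mill with a round head and a small steel knob on top: 150 mm high, second tallest; foot 58 mm across, head 50 mm across between 109 and 139 mm above the foot. 0.18 kg. Origin at the centre of its underside, z up. Grip the head about 122 mm above its foot. The head does not turn.
- spice_jar: Round glass spice jar with a dark screw cap and a printed label, third tallest: 105 mm high, 41 mm across all the way up. 0.11 kg. Origin at the centre of its underside, z up. Can be gripped 55 to 90 mm above its foot.
- salt_shaker: Small clear and grey salt shaker with a domed, pierced top, the shortest: 90 mm high, 44 mm across at the foot, about 40 to 44 mm at mid-height, 34 mm across the dome. 0.10 kg. Origin at the centre of its underside, z up. Can be gripped 50 to 58 mm above its foot.
- egg_timer: Bystander: round wind-up egg timer, white with a dark blue-grey dome, 64 mm across, 50 mm high, behind the work. Origin at the centre of its underside.
- mug: Bystander: white mug, 83 mm across, 94 mm high, its handle to one side, behind the work. Origin at worktop level under the middle of mug and handle together.
- bowl: Bystander: white bowl, 150 mm across, 67 mm high, behind the work. Origin at the centre of its underside.
Not all that is in view belongs to the job. What is shaped like the salt_shaker but purple or yellow is not meant.

How it is judged:
By the outcome, as a careful person would: the job done as asked, in the order asked, and still so for the second after the job is handed in, with the robot touching nothing.
It also fails if it takes over 120 s, if anything falls off the work surface, if the arm or the gripper's body presses on something with over 40 N, if the wrist force passes 120 N, or if a joint passes its speed limit or range.

### The arm

A 7-joint arm with a two-finger parallel gripper is mounted at the origin on a cart in front of the work surface, level with it; the furniture and walls round the work are solid. World frame = base frame: x ahead of the robot, y to its left, z up, the work surface at z = 0. Lengths are in mm, angles in rad, forces in N, time in s.
With the tool pointing down it reaches from about 425 to 875 mm from the base axis. Payload 4.7 kg.
Tool frame: the origin (TCP) lies on the centre line of the jaws, within the pads' length; the fingertips stand 19 mm ahead of it and the grasp point (between the pads) is the TCP (robot.tcp_to_tips is the z of the fingertips in the tool frame, in mm); z points along the fingers, y is the line along which they close (so a half turn about z gives the same grasp; the last joint's range is limited). The gripper opens to 87 mm and grips with 3 to 60 N. Pads are 19 mm wide; open, the fingers measure 117 mm over their backs; the gripper's body (75 mm by 190 mm) begins 51 mm behind the grasp point.
Start: joints at [1.241, 0.321, -0.07, 1.45, 0.023, 1.371, -0.057], TCP at [219.075, -611.989, 241.587] pointing down, gripper open.
Joint ranges: [-2.86, 2.86], [-0.3, 2.09], [-1.38, 1.24], [0.06, 2.45], [-1.56, 4.7], [0.09, 2.05], [-2.69, 2.69]. Speed limits (rad/s): [2.57, 2.57, 3.14, 3.14, 3.14, 3.14, 3.14].

### API

Orientations are given as a 3x3 rotation matrix whose columns are the frame's x, y, z axes.
In Python, from plant import telemetry, imaging, job_done, robot gives the robot as it stands.
- The arm moves only by the tool play_rows, never from a script. Its arguments are lists of equal length, an entry for each row: "offset": the shift along the tool's x, y, z scaled (see below), a list of three; "angular": the turn, a rotation vector about the tool's x, y, z scaled (see below), a list of three; "gripper": the closure, from 0 (fully open) to 1 (shut). A call has 1 to 12 rows; each row is the pose to reach, as a shift and turn from the pose commanded when the call began, along the tool's axes at that moment; what a row does not reach only later rows make up. The controller multiplies each number of a shift by 0.1 m and each number of a turn by 0.5 rad. A row lasts 1/8 s, in which the tool goes at most 62.5 mm and 10.7 degrees, less where a joint would pass 70% of its speed; a pose out of reach is approached as far as the arm can. A call with a number of a shift or a turn outside -1 to 1 is refused whole. A call with a gripper value outside its range is refused whole. The fingers move at their own pace and stop on an object; "grip_force" is the grip in N (left out, the last holds). Time passes only in rows, so rows that repeat a pose let the fingers close. It gives the time, the measured TCP pose, the force, the opening and the grip force at its end, in the units of the state.
- telemetry.state(): the state, without advancing time (a new reading comes with each control period).
- imaging.capture(name): name is "scene" or "top" or "wrist"; returns (picture, depth): 480x640x3 uint8, red, green, blue; 480x640 float32, mm along the optical axis (not along the pixel's ray), 0 where there is no reading.
- imaging.get_calibration(name): a dict with "fx", "fy", "cx", "cy" (pixels), "eye" and "attitude" of the camera in the world. Camera axes: x right, y up, looking along -z (the intrinsics and any distortion apply to the point x, -y, -z); pixel columns grow to the right and rows downward; lengths in mm; the calibration is good to about 2 mm. A picture is of the moment at which its call begins: read the wrist's pose just before it. get_calibration takes no time and is no camera call; for the wrist camera it gives the pose at the moment of the call.
- job_done(): hands the job in; it is judged then, once.
The state is a dict: "t": time; "joint_pos": joint angles; "qd": joint speeds; "joint_torque": joint torques, N m; "tool_pos": TCP position; "eef_rot": TCP orientation; "wrist_force": force on the tool from outside, world axes, zero at the start; "torque": the same for the moment, N m; "finger_gap": finger opening in mm; "grasp_force": force on a finger pad.
Only numpy, scipy, OpenCV 4.12 (cv2) and the standard library are available. Lean on these libraries where they do the work, as an engineer would, in place of code of your own. Each camera call takes 0.05 s, during which the arm holds its last target. There are 200 camera calls.

## Working session

There is one attempt and no reset: what is moved stays moved. The work goes in short steps, Python scripts to look and compute and a tool call to move; the robot and the scene stay as the last step left them, time stands still between calls to the robot, and variables do not carry over. Pictures are saved under pics/ and viewed, at most 14 in all, crops included, and the job is handed in when it is done.

Besides the shell and the picture viewer there is one more tool, called after "Emit:" by a JSON object that holds its "api" and its "payload". play_rows: Moves the arm, as the interface text tells. Its arguments: {"type":"object","properties":{"offset":{"type":"array","items":{"type":"array","items":{"type":"number"}}},"angular":{"type":"array","items":{"type":"array","items":{"type":"number"}}},"gripper":{"type":"array","items":{"type":"number"}},"grip_force":{"type":"number"}},"required":["offset","angular","gripper"]}

```bash
mkdir -p pics; ls
python3 - <<'E'
from plant import telemetry, imaging, robot
import cv2,numpy as np
s=telemetry.state();print(s['t'],s['tool_pos'],np.round(s['eef_rot'],3).tolist(),robot.tcp_to_tips)
for n in('scene','top'):
    p,d=imaging.capture(n);cv2.imwrite(f'pics/{n}0.png',p[:,:,::-1]);np.savez(f'{n}0.npz',p=p,d=d)
    c=imaging.get_calibration(n);print(n,c)
E
```

```text
pics
0.0 [ 218.88125253 -611.48698199  240.45727378] [[0.941, 0.337, -0.001], [0.337, -0.941, 0.002], [-0.0, -0.002, -1.0]] 19.0
scene {'fx': 571.0365303577661, 'fy': 571.0365303577661, 'cx': 318.72145744222576, 'cy': 254.19376795929702, 'eye': array([ -557.97271389, -1138.63082037,   721.51184038]), 'attitude': array([[ 0.68940828,  0.28774854, -0.66476838],
       [-0.72409502,  0.29917513, -0.62143434],
       [ 0.02006534,  0.90977746,  0.4146111 ]])}
top {'fx': 471.82400877156874, 'fy': 471.82400877156874, 'cx': 320.2993796902994, 'cy': 239.90394664431702, 'eye': array([ 312.92345415, -142.18128245, 1421.35463663]), 'attitude': array([[ 0.02679257,  0.99132943, -0.12863947],
       [-0.99962483,  0.02583715, -0.0090905 ],
       [-0.005688  ,  0.12883476,  0.99164976]])}
```

View pics/scene0.png

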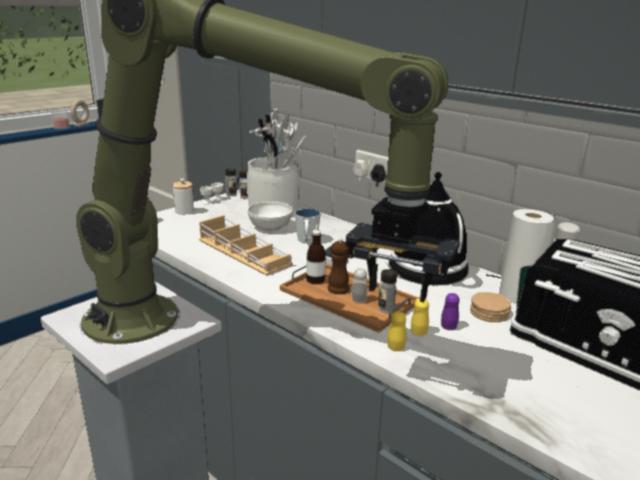

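View pics/top0.png

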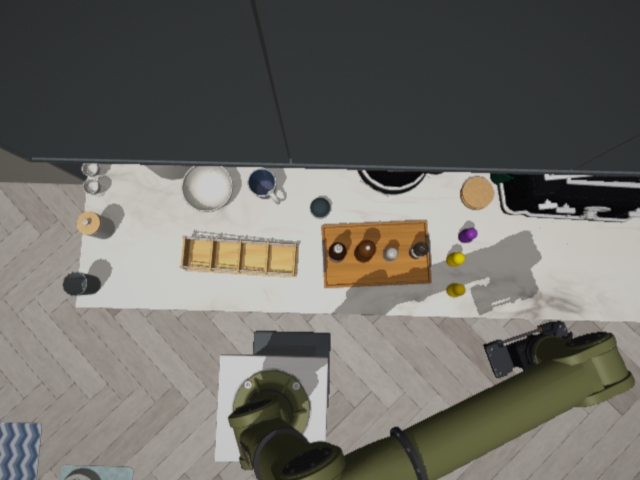

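```bash
cat > h.py <<'E'
import numpy as np,cv2
from plant import telemetry,imaging
def cloud(d,c):
    v,u=np.indices(d.shape)
    P=np.stack([(u-c['cx'])/c['fx']*d,-(v-c['cy'])/c['fy']*d,-d],-1)@np.array(c['attitude']).T+c['eye']
    P[d<=0]=np.nan
    return P
def snap(n):
    c=imaging.get_calibration(n);p,d=imaging.capture(n);return p,d,c,cloud(d,c)
E
python3 - <<'E'
from h import *
for n in('top','scene'):
    z=np.load(n+'0.npz');c=imaging.get_calibration(n);P=cloud(z['d'],c)
    X,Y,Z=np.moveaxis(P,-1,0)
    if n=='top':
        m=(np.abs(Z)<30);print('worktop z',np.nanmedian(Z[270:300,100:300]))
        for (u,v) in [(338,250),(367,250),(391,254),(420,249)]:
            r=np.hypot(np.indices(Z.shape)[1]-u,np.indices(Z.shape)[0]-v)<16
            zt=np.nanpercentile(Z[r],99.5)
            for lo,hi in((.75,.95),(.3,.7)):
                k=r&(Z>zt*lo)&(Z<zt+5); q=P[k]
                print(u,'ztop',round(zt),'mean',q.mean(0).round(),'min',q.min(0).round(),'max',q.max(0).round(),len(q))
    img=z['p']
    if n=='top':
        cv2.imwrite('pics/topcrop.png',np.hstack([cv2.resize(img[225:290,175:305],(780,390),interpolation=cv2.INTER_CUBIC)])[:,:,::-1])
        cv2.imwrite('pics/topcrop2.png',cv2.resize(img[210:300,315:480],None,fx=4.7,fy=4.7,interpolation=cv2.INTER_CUBIC)[:,:,::-1])
        # rack
        k=(Z>25)&(Z<85)&(X>300)&(X<560)&(Y>-110)&(Y<280)
        k[:, :175]=0;k[:,305:]=0;k[:225]=0;k[290:]=0
        q=P[k];print('rack',q.min(0),q.max(0),cv2.minAreaRect(q[:,:2].astype(np.float32)))
        n_,l,s,ce=cv2.connectedComponentsWithStats(k.astype(np.uint8))
        for i in range(1,n_):
            if s[i,4]>8:
                q=P[l==i];print(s[i].tolist(),q.mean(0).round(1),cv2.minAreaRect(q[:,:2].astype(np.float32)))
E
```

```text
worktop z 0.501882132874016
338 ztop 168 mean [ 457. -179.  154.] min [ 446. -190.  143.] max [ 469. -168.  170.] 68
338 ztop 168 mean [ 453. -178.  114.] min [ 431. -204.   52.] max [ 480. -153.  170.] 281
367 ztop 158 mean [ 460. -258.  141.] min [ 439. -281.  126.] max [ 487. -234.  161.] 255
367 ztop 158 mean [ 458. -256.  126.] min [ 435. -281.   48.] max [ 487. -234.  161.] 316
391 ztop 97 mean [ 455. -333.   91.] min [ 440. -349.   76.] max [ 472. -318.   98.] 116
391 ztop 97 mean [ 453. -330.   76.] min [ 435. -352.   32.] max [ 477. -314.   98.] 182
420 ztop 117 mean [ 467. -412.  110.] min [ 448. -432.   89.] max [ 488. -393.  118.] 186
420 ztop 117 mean [ 466. -416.   88.] min [ 438. -456.   35.] max [ 512. -392.  118.] 293
rack [387.00324057 -60.81691359  25.02381525] [492.90846323 274.0627888   74.61040381] ((440.0115051269531, 106.61067199707031), (332.20989990234375, 95.28406524658203), 88.07097625732422)
[180, 235, 118, 41, 1000] [441.3 132.4  47. ] ((440.0115051269531, 106.61067199707031), (332.20989990234375, 95.28406524658203), 88.07097625732422)
```

View pics/topcrop2.png

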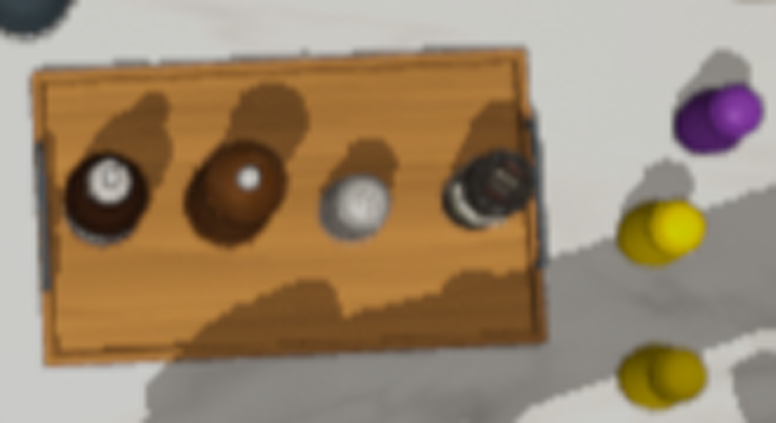

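View pics/topcrop.png

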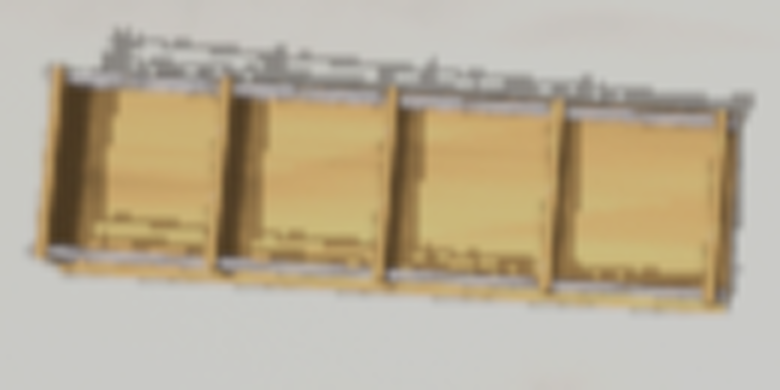

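Scene/top pictures: the vinegar is at top-px (338,250), the mill at (367,250) and the jar at (420,249). For the salt shaker, the candidates are grey (391,254), purple (470,233) and yellow (457,259) and (456,290). The grey one on the tray is meant: it's clear/grey, and the description rules out the purple and yellow ones. The enlarged crop confirms this. The rack is at (240,256), with its deep end on the left (+y).

Emit:
{"api": "play_rows", "payload": {"offset": [[0.5, -0.5, -0.25], [1, -1, -0.5], [1, -1, -0.5], [1, -1, -0.5]], "angular": [[0, 0, -0.33], [0, 0, -0.66], [0, 0, -1], [0, 0, -1]], "gripper": [0, 0, 0, 0]}}

```text
t: 0.6
tool_pos: [281.2, -482.7, 292.6]
eef_rot: [[0.662, 0.749, 0.001], [0.749, -0.662, -0.001], [-0.0, 0.002, -1.0]]
wrist_force: [0.2, -0.5, -0.6]
finger_gap: 87.1
grasp_force: 0.0
```

Emit:
{"api": "play_rows", "payload": {"offset": [[0.5, 0, 0], [1, 0, 0], [1, 0, 0], [1, 0, 0]], "angular": [[0, 0, -0.33], [0, 0, -0.66], [0, 0, -1], [0, 0, -1]], "gripper": [0, 0, 0, 0]}}

```text
t: 1.1
tool_pos: [345.0, -410.4, 290.6]
eef_rot: [[0.23, 0.973, -0.001], [0.973, -0.23, 0.0], [0.0, -0.001, -1.0]]
wrist_force: [-0.1, -0.8, -0.4]
finger_gap: 87.0
grasp_force: 0.0
```

Emit:
{"api": "play_rows", "payload": {"offset": [[0.5, 0.3, 0], [1, 0.6, 0], [1, 0.6, 0], [1, 0.6, 0]], "angular": [[0, 0, -0.23], [0, 0, -0.454], [0, 0, -0.454], [0, 0, -0.454]], "gripper": [0, 0, 0, 0]}}

```text
t: 1.6
tool_pos: [425.8, -327.2, 290.9]
eef_rot: [[0.006, 1.0, -0.001], [1.0, -0.006, -0.0], [-0.0, -0.001, -1.0]]
wrist_force: [-0.4, -0.8, 1.0]
finger_gap: 87.0
grasp_force: 0.0
```

```bash
cat >> h.py <<'E'
def st():
    s=telemetry.state();print('t',round(s['t'],2),'pos',s['tool_pos'].round(1),'R',np.round(s['eef_rot'],3).tolist(),'q',np.round(s['joint_pos'],2),'gap',s['finger_gap'],'F',np.round(s['wrist_force'],1));return s
def togo(target,yaw=None):
    """shift in tool axes (units of 0.1 m) to a world TCP target"""
    s=telemetry.state();print('togo',((np.array(target)-s['tool_pos'])@np.array(s['eef_rot'])/100).round(3))
E
python3 - <<'E'
from h import *
st()
p,d,c,P=snap('wrist');print(c);np.savez('w1.npz',p=p,d=d,P=P)
cv2.imwrite('pics/w1.png',p[:,:,::-1])
z=np.load('scene0.npz')['p']
cv2.imwrite('pics/scrop.png',cv2.resize(z[220:330,280:410],None,fx=5,fy=5,interpolation=cv2.INTER_CUBIC)[:,:,::-1])
E
```

```text
t 1.6 pos [ 425.8 -327.2  290.9] R [[0.006, 1.0, -0.001], [1.0, -0.006, -0.0], [-0.0, -0.001, -1.0]] q [ 0.98  0.08 -0.4   1.64  0.03  1.43  0.57] gap 87.04751184949346 F [-0.4 -0.8  1. ]
{'fx': 364.9801379397941, 'fy': 364.9801379397941, 'cx': 325.34009402654726, 'cy': 236.51110691780465, 'eye': array([ 424.73084231, -242.65652386,  433.98044867]), 'attitude': array([[ 0.9999874 ,  0.00418944,  0.00276624],
       [-0.00483693,  0.95157182,  0.30738847],
       [-0.00134449, -0.30739798,  0.95158009]])}
```

View pics/w1.png

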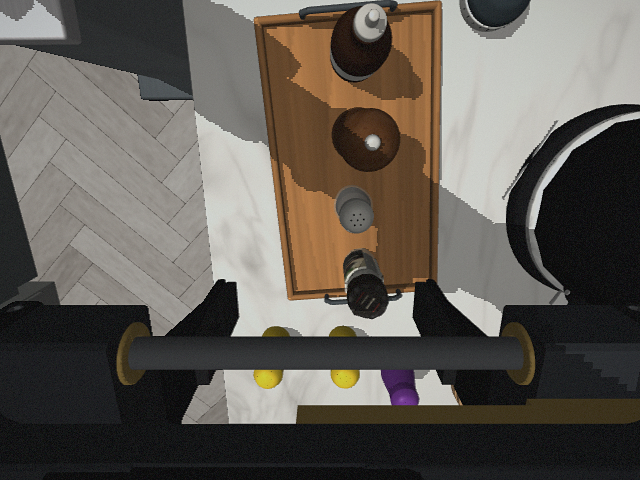

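View pics/scrop.png

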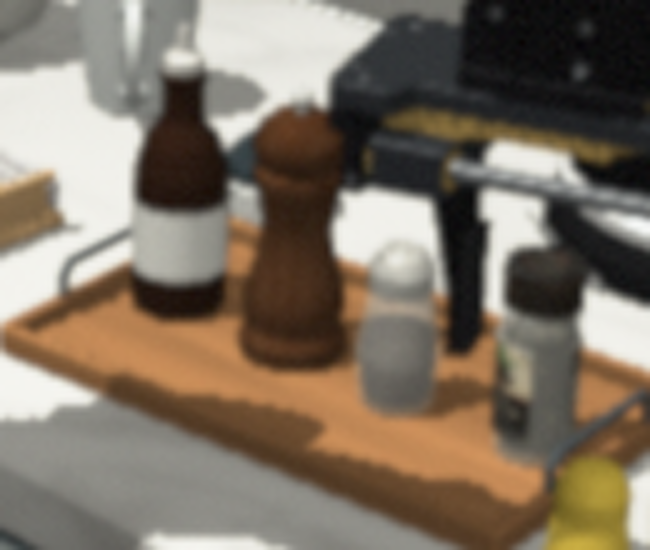

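Wrist picture: bottle (370,40), mill (372,142), salt (356,213) and jar (366,295) on the tray. The scene crop shows the bottle has a straight neck below its white cap. A top-down grip at 68 mm would put the palm on the pourer, so I'll grip the neck about 128 mm up, with the jaws closing along x.

Run:
```python
from h import *
z=np.load('w1.npz');P=z['P'];Z=P[...,2]
z0=np.load('top0.npz');Pt=cloud(z0['d'],imaging.get_calibration('top'))
def fit(P,x,y,lo,hi,r=32):
    m=(np.hypot(P[...,0]-x,P[...,1]-y)<r)&(P[...,2]>lo)&(P[...,2]<hi)
    q=P[m]
    if len(q)<5:return 'none'
    c,rr=cv2.minEnclosingCircle(q[:,:2].astype(np.float32))
    return len(q),'mean',q.mean(0).round(1),'circ',np.round(c,1),round(rr,1),'mid',((q[:,:2].min(0)+q[:,:2].max(0))/2).round(1)
for n,x,y,ls in [('bottle',457,-180,[(120,146),(146,172)]),('mill',460,-258,[(115,147),(147,170)]),('salt',455,-333,[(80,110)]),('jar',467,-415,[(106,125)])]:
    for lo,hi in ls:
        print(n,lo,hi,'W',fit(P,x,y,lo,hi),'\n    T',fit(Pt,x,y,lo,hi))
print('worktop z wrist',np.nanmedian(Z[220:280,455:480]),'traysurf',np.nanmedian(Z[150:250,415:425]))
# bottle radius profile (top cloud, camera-facing): half width in y by height, wrist: in x
for h in range(60,170,8):
    o=[]
    for Q in(P,Pt):
        m=(np.hypot(Q[...,0]-456,Q[...,1]+180)<32)&(abs(Q[...,2]-h)<5);q=Q[m]
        o.append((np.ptp(q[:,0]).round(),np.ptp(q[:,1]).round(),q[:,:2].mean(0).round()) if len(q)>3 else None)
    print(h,o)
# rack from uprights
c=imaging.get_calibration('top')
pts=[((57,70),(43,252),69),((225,80),(215,268),61),((391,92),(383,282),54),((557,103),(545,288),47),((722,112),(710,300),39)]
for a,b,h in pts:
    o=[]
    for u,v in(a,b):
        u=u/6+175;v=v/6+225
        r=np.array(c['attitude'])@[(u-c['cx'])/c['fx'],-(v-c['cy'])/c['fy'],-1]
        o.append((c['eye']+r*(h-c['eye'][2])/r[2])[:2])
    print(h,np.round(o,1).tolist(),'mid',np.mean(o,0).round(1))
```

```text
bottle 120 146 W (284, 'mean', array([ 452. , -186.6,  137.2]), 'circ', array([ 455.4, -179.8]), 12.8, 'mid', array([ 455.4, -180.8])) 
    T (11, 'mean', array([ 452. , -178.9,  136.3]), 'circ', array([ 457.6, -179.3]), 12.4, 'mid', array([ 457.5, -179.4]))
bottle 146 172 W (1027, 'mean', array([ 454.7, -181.2,  155.7]), 'circ', array([ 455.4, -179.9]), 11.5, 'mid', array([ 455.1, -179.8])) 
    T (61, 'mean', array([ 456.7, -178.9,  154.8]), 'circ', array([ 457.1, -179.2]), 12.2, 'mid', array([ 456.8, -179.1]))
mill 115 147 W (2863, 'mean', array([ 458. , -258.3,  139.6]), 'circ', array([ 459.7, -259.6]), 25.1, 'mid', array([ 459.5, -259.6])) 
    T (227, 'mean', array([ 460.1, -257.8,  138.7]), 'circ', array([ 461.7, -259.2]), 25.1, 'mid', array([ 462.2, -257.9]))
mill 147 170 W (216, 'mean', array([ 459.1, -259.3,  155. ]), 'circ', array([ 459.5, -259.5]), 6.1, 'mid', array([ 459.4, -259.5])) 
    T (31, 'mean', array([ 460.2, -257.8,  152.2]), 'circ', array([ 462.1, -260.5]), 14.7, 'mid', array([ 462.1, -257.7]))
salt 80 110 W (925, 'mean', array([ 453.7, -332.6,   91.2]), 'circ
[... 1793 characters left out ...]
oat64(22.0), np.float64(19.0), array([ 457., -178.]))]
148 [(np.float64(25.0), np.float64(24.0), array([ 453., -184.])), (np.float64(23.0), np.float64(22.0), array([ 455., -179.]))]
156 [(np.float64(22.0), np.float64(22.0), array([ 455., -181.])), (np.float64(20.0), np.float64(22.0), array([ 457., -179.]))]
164 [(np.float64(8.0), np.float64(8.0), array([ 455., -181.])), (np.float64(13.0), np.float64(8.0), array([ 456., -178.]))]
69 [[487.6, 263.9], [399.5, 264.9]] mid [443.5 264.4]
61 [[485.8, 184.3], [394.5, 184.0]] mid [440.2 184.1]
54 [[482.9, 104.6], [390.3, 104.0]] mid [436.6 104.3]
47 [[480.5, 24.3], [389.9, 26.4]] mid [435.2  25.4]
39 [[479.1, -56.1], [386.6, -53.4]] mid [432.9 -54.8]
```

Emit:
{"api": "play_rows", "payload": {"offset": [[0.5, 0.15, 0], [1, 0.3, 0], [1, 0.3, 0]], "angular": [[0, 0, 0], [0, 0, 0.05], [0, 0, 0.05]], "gripper": [0, 0, 0]}}

```text
t: 2.02
tool_pos: [457.8, -222.8, 291.9]
eef_rot: [[0.023, 1.0, 0.001], [1.0, -0.023, 0.0], [0.0, 0.001, -1.0]]
wrist_force: [0.0, -0.4, 0.1]
finger_gap: 87.1
grasp_force: 0.0
```

Emit:
{"api": "play_rows", "payload": {"offset": [[0.47, 0.02, 0], [0.47, 0.02, 0], [0.47, 0.02, 0]], "angular": [[0, 0, 0], [0, 0, 0], [0, 0, 0]], "gripper": [0, 0, 0]}}

```text
t: 2.4
tool_pos: [459.4, -181.0, 291.5]
eef_rot: [[0.029, 1.0, -0.0], [1.0, -0.029, -0.001], [-0.001, -0.0, -1.0]]
wrist_force: [-0.3, -0.6, -0.3]
finger_gap: 87.2
grasp_force: 0.0
```

Run:
```python
from h import *
st();togo((456,-180,142))
p,d,c,P=snap('wrist');cv2.imwrite('pics/w2.png',p[:,:,::-1])
```

```text
t 2.4 pos [ 459.4 -181.   291.5] R [[0.029, 1.0, -0.0], [1.0, -0.029, -0.001], [-0.001, -0.0, -1.0]] q [ 0.85 -0.02 -0.52  1.73 -0.01  1.42  0.3 ] gap 87.17481273975511 F [-0.3 -0.6 -0.3]
togo [ 0.011 -0.033  1.495]
```

View pics/w2.png

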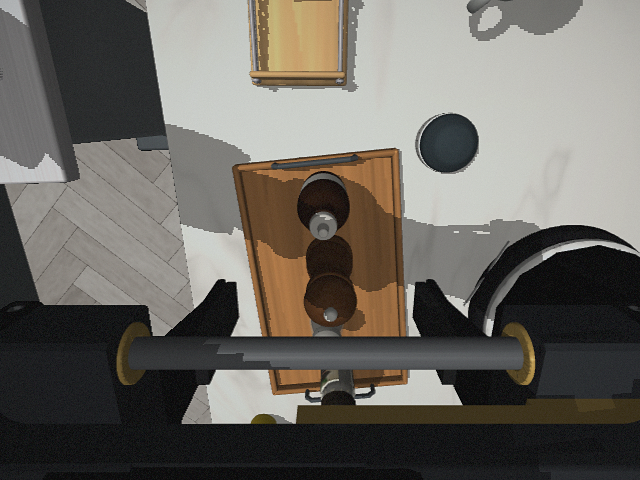

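The wrist view shows the bottle cap at (323,225), centred between the fingers in x, and the rack's low end at the top of the picture. I'm descending now.

Emit:
{"api": "play_rows", "payload": {"offset": [[0.01, -0.03, 0.3], [0.01, -0.03, 0.6], [0.01, -0.03, 1], [0.01, -0.03, 1]], "angular": [[0, 0, 0], [0, 0, 0], [0, 0, 0], [0, 0, 0]], "gripper": [0, 0, 0, 0]}}

```text
t: 2.95
tool_pos: [454.5, -178.5, 188.8]
eef_rot: [[0.028, 1.0, -0.006], [1.0, -0.028, 0.003], [0.003, -0.006, -1.0]]
wrist_force: [0.6, 0.3, -0.4]
finger_gap: 87.1
grasp_force: 0.0
```

Emit:
{"api": "play_rows", "payload": {"offset": [[0, 0, 0.25], [0, 0, 0.49], [0, 0, 0.49], [0, 0, 0.49], [0, 0, 0.49], [0, 0, 0.49], [0, 0, 0.49], [0, 0, 0.49], [0, 0, 0.49]], "angular": [[0, 0, 0], [0, 0, 0], [0, 0, 0], [0, 0, 0], [0, 0, 0], [0, 0, 0], [0, 0, 0], [0, 0, 0], [0, 0, 0]], "gripper": [0, 0, 0, 0.4, 0.7, 0.9, 0.9, 0.9, 0.9], "grip_force": 25}}

```text
t: 4.08
tool_pos: [457.1, -177.5, 142.5]
eef_rot: [[0.025, 1.0, -0.0], [1.0, -0.025, -0.0], [-0.0, -0.0, -1.0]]
wrist_force: [-0.1, 0.4, 1.1]
finger_gap: 35.0
grasp_force: 0.0
```

Run:
```python
from h import *
s=st();print(s['grasp_force'])
p,d,c,P=snap('scene');cv2.imwrite('pics/s2.png',cv2.resize(p[200:340,260:430],None,fx=4,fy=4)[:,:,::-1])
```

```text
t 4.08 pos [ 457.1 -177.5  142.5] R [[0.025, 1.0, -0.0], [1.0, -0.025, -0.0], [-0.0, -0.0, -1.0]] q [ 0.83  0.09 -0.54  1.95  0.05  1.12  0.25] gap 34.954784967797984 F [-0.1  0.4  1.1]
0.0
```

View pics/s2.png

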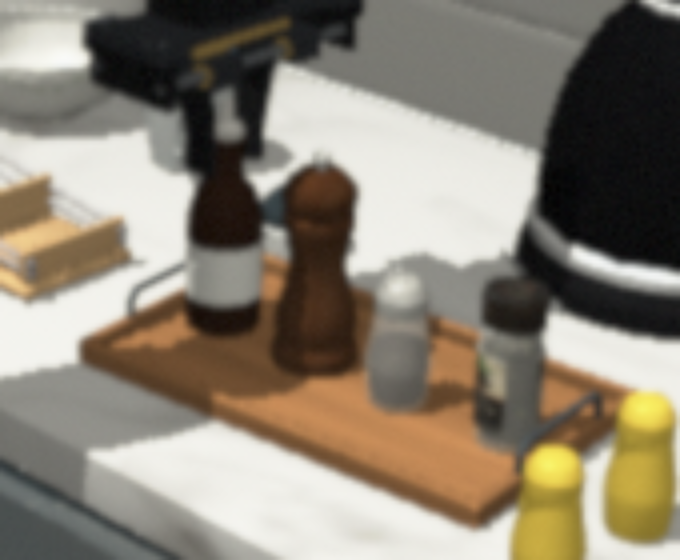

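The scene crop shows the fingers on both sides of the bottle neck at (230,140), still closing. Everything is undisturbed.

Emit:
{"api": "play_rows", "payload": {"offset": [[0, 0.0, 0], [0, 0, 0], [0, 0, 0], [0, 0, 0], [0, 0, 0]], "angular": [[0, 0, 0], [0, 0, 0], [0, 0, 0], [0, 0, 0], [0, 0, 0]], "gripper": [1, 1, 1, 1, 1]}}

```text
t: 4.75
tool_pos: [457.1, -177.5, 142.5]
eef_rot: [[0.025, 1.0, 0.0], [1.0, -0.025, -0.0], [-0.0, 0.0, -1.0]]
wrist_force: [-0.2, -0.9, -1.1]
finger_gap: 24.0
grasp_force: 25.0
```

Emit:
{"api": "play_rows", "payload": {"offset": [[0, 0, -0.1], [0, 0, -0.2], [0, 0, -0.2]], "angular": [[0, 0, 0], [0, 0, 0], [0, 0, 0]], "gripper": [1, 1, 1]}}

```text
t: 5.12
tool_pos: [457.9, -177.8, 163.8]
eef_rot: [[0.025, 1.0, 0.002], [1.0, -0.025, -0.001], [-0.001, 0.002, -1.0]]
wrist_force: [-0.2, -0.1, -2.6]
finger_gap: 24.4
grasp_force: 25.0
```

Emit:
{"api": "play_rows", "payload": {"offset": [[0, 0, -0.25], [0, 0, -0.5], [0, 0, -0.75], [0, 0, -0.85], [0.1, -0.01, -0.85], [0.25, -0.02, -0.85], [0.45, -0.03, -0.85], [0.65, -0.04, -0.85], [0.85, -0.05, -0.85], [1, -0.06, -0.85]], "angular": [[0, 0, 0], [0, 0, 0], [0, 0, 0], [0, 0, 0], [0, 0, 0], [0, 0, 0], [0, 0, 0], [0, 0, 0], [0, 0, 0], [0, 0, 0]], "gripper": [1, 1, 1, 1, 1, 1, 1, 1, 1, 1]}}

```text
t: 6.38
tool_pos: [453.6, -75.5, 247.6]
eef_rot: [[0.024, 1.0, 0.0], [1.0, -0.024, -0.0], [-0.0, 0.0, -1.0]]
wrist_force: [-0.6, 0.7, -2.6]
finger_gap: 23.7
grasp_force: 25.0
```

Emit:
{"api": "play_rows", "payload": {"offset": [[0.2, -0.01, 0], [0.4, -0.02, 0], [0.6, -0.03, 0], [0.8, -0.05, 0], [1, -0.06, 0]], "angular": [[0, 0, 0], [0, 0, 0], [0, 0, 0], [0, 0, 0], [0, 0, 0]], "gripper": [1, 1, 1, 1, 1]}}

```text
t: 7.0
tool_pos: [450.0, 24.2, 247.6]
eef_rot: [[0.025, 1.0, 0.0], [1.0, -0.025, -0.0], [-0.0, 0.0, -1.0]]
wrist_force: [0.2, -0.4, -2.5]
finger_gap: 23.8
grasp_force: 25.0
```

Emit:
{"api": "play_rows", "payload": {"offset": [[0.2, -0.01, 0], [0.4, -0.02, 0], [0.55, -0.03, 0], [0.6, -0.05, 0], [0.6, -0.05, 0], [0.6, -0.05, 0]], "angular": [[0, 0, 0], [0, 0, 0], [0, 0, 0], [0, 0, 0], [0, 0, 0], [0, 0, 0]], "gripper": [1, 1, 1, 1, 1, 1]}}

```text
t: 7.75
tool_pos: [446.7, 82.0, 247.4]
eef_rot: [[0.026, 1.0, -0.0], [1.0, -0.026, -0.0], [-0.0, -0.0, -1.0]]
wrist_force: [-0.2, 0.5, -3.5]
finger_gap: 23.8
grasp_force: 25.0
```

Run:
```python
from h import *
st();togo((441.6,224.5,250))
p,d,c,P=snap('wrist');np.savez('w3.npz',p=p,d=d,P=P)
cv2.imwrite('pics/w3.png',p[:,:,::-1]);print(c)
```

```text
t 7.75 pos [446.7  82.  247.4] R [[0.026, 1.0, -0.0], [1.0, -0.026, -0.0], [-0.0, -0.0, -1.0]] q [ 0.63 -0.1  -0.81  1.88 -0.08  1.34 -0.18] gap 23.774525269808816 F [-0.2  0.5 -3.5]
togo [ 1.423 -0.089 -0.026]
{'fx': 364.9801379397941, 'fy': 364.9801379397941, 'cx': 325.34009402654726, 'cy': 236.51110691780465, 'eye': array([447.1918944 , 166.5733043 , 390.48925734]), 'attitude': array([[ 9.99677245e-01,  2.41291025e-02,  7.94930852e-03],
       [-2.54044334e-02,  9.51198759e-01,  3.07531357e-01],
       [-1.40916768e-04, -3.07634047e-01,  9.51504741e-01]])}
```

View pics/w3.png

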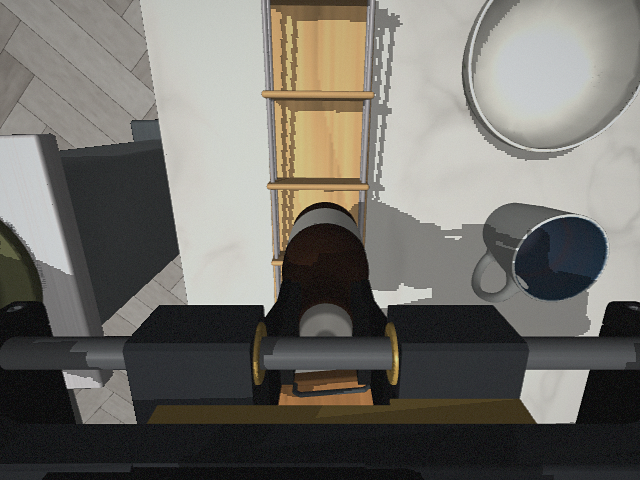

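The wrist view shows the bottle hanging upright at (325,260). The uprights are at rows 95 and 186, and the rods at columns ~268 and ~372.

```bash
cat >> h.py <<'E'
def ray(c,u,v,h):
    r=np.array(c['attitude'])@[(u-c['cx'])/c['fx'],-(v-c['cy'])/c['fy'],-1]
    return (c['eye']+r*(h-c['eye'][2])/r[2])[:2].round(1)
E
python3 - <<'E'
from h import *
c=imaging.get_calibration('wrist')
z=np.load('w3.npz');P=z['P'];d=z['d'];Z=P[...,2]
for h,n in((61,'up2'),(54,'up3')):
    a,b={61:((264,95),(374,95)),54:((269,186),(367,186))}[h]
    print(n,ray(c,*a,h),ray(c,*b,h))
# rods: points on top at row bands
for v in (20,50,70,120,150,210):
    o=[]
    for lo,hi in((255,300),(345,385)):
        k=[(u,Z[v,u]) for u in range(lo,hi) if 35<Z[v,u]<75]
        o.append([(P[v,k[0][0]].round(0)).tolist(),(P[v,k[-1][0]]).round(0).tolist()] if k else None)
    print(v,o)
for u in (300,335):
    k=[v for v in range(60,200) if 40<Z[v,u]<80]
    print(u,[(v,P[v,u].round(1).tolist()) for v in k])
E
```

```text
up2 [395.9 186.8] [488.7 184.4]
up3 [393.4 108.4] [484.3 106.1]
20 [[[398.0, 243.0, 59.0], [402.0, 248.0, 37.0]], [[485.0, 245.0, 38.0], [488.0, 241.0, 58.0]]]
50 [[[398.0, 222.0, 57.0], [401.0, 225.0, 38.0]], [[483.0, 223.0, 36.0], [487.0, 219.0, 56.0]]]
70 [[[398.0, 207.0, 56.0], [400.0, 209.0, 36.0]], [[483.0, 207.0, 36.0], [486.0, 204.0, 56.0]]]
120 [[[395.0, 167.0, 51.0], [398.0, 167.0, 36.0]], [[481.0, 164.0, 51.0], [485.0, 164.0, 53.0]]]
150 [[[395.0, 141.0, 50.0], [399.0, 140.0, 49.0]], [[481.0, 138.0, 49.0], [484.0, 138.0, 49.0]]]
210 [[[393.0, 83.0, 43.0], [397.0, 83.0, 42.0]], [[479.0, 81.0, 43.0], [483.0, 80.0, 42.0]]]
300 [(91, [426.4, 189.1, 61.0]), (92, [426.4, 188.3, 61.7]), (93, [426.3, 187.5, 60.9]), (94, [426.3, 186.7, 61.6]), (95, [426.4, 185.9, 62.5]), (96, [426.2, 185.2, 60.1]), (97, [426.1, 184.5, 59.7]), (98, [425.7, 183.9, 54.5]), (182, [421.7, 110.0, 45.8]), (183, [422.1, 110.1, 52.3]), (184, [422.2, 109.5, 54.1]), (185, [422.1, 108.3, 52.6]), (186, [422.1, 107.6, 53.7]), (187, [422.1, 106.8, 54.4]), (188, [422.1, 105.8, 54.0]), (189, [422.0, 104.8, 53.8])]
335 [(91, [455.8, 188.4, 60.3]), (92, [455.8, 187.6, 60.5]), (93, [455.8, 186.8, 61.6]), (94, [455.8, 185.9, 62.0]), (95, [455.8, 185.2, 61.1]), (96, [455.8, 184.5, 59.9]), (97, [455.7, 183.6, 61.3]), (98, [455.8, 183.0, 58.2]), (99, [456.2, 183.0, 41.8]), (182, [454.9, 109.0, 44.8]), (183, [454.7, 108.8, 49.6]), (184, [454.6, 108.6, 53.6]), (185, [454.6, 107.6, 53.3]), (186, [454.6, 106.9, 54.3]), (187, [454.6, 105.7, 53.0]), (188, [454.6, 104.8, 53.3]), (189, [454.5, 104.0, 54.0])]
```

Run:
```python
from h import *
from scipy.optimize import least_squares
P=np.load('w3.npz')['P'];z0=247.4-136
for lo,hi in((15,30),(35,50),(50,65)):
    m=(np.hypot(P[...,0]-447,P[...,1]-82)<45)&(P[...,2]>z0+lo)&(P[...,2]<z0+hi);q=P[m]
    f=least_squares(lambda p:np.hypot(q[:,0]-p[0],q[:,1]-p[1])-26.5,[447,80],loss='soft_l1')
    print(lo,hi,len(q),f.x.round(1),np.abs(f.fun).mean().round(2))
togo((442.9,226.5,250))
```

```text
15 30 230 [444.5  79.5] 0.2
35 50 359 [444.6  79.7] 0.11
50 65 459 [444.7  79.7] 0.13
togo [ 1.443 -0.076 -0.026]
```

Emit:
{"api": "play_rows", "payload": {"offset": [[0.1, 0, 0], [0.3, -0.02, 0], [0.5, -0.03, 0], [0.7, -0.03, 0], [0.9, -0.03, 0], [1, -0.04, 0]], "angular": [[0, 0, 0], [0, 0, 0], [0, 0, 0], [0, 0, 0], [0, 0, 0], [0, 0, 0]], "gripper": [1, 1, 1, 1, 1, 1]}}

```text
t: 8.55
tool_pos: [444.9, 184.6, 247.6]
eef_rot: [[0.023, 1.0, -0.0], [1.0, -0.023, 0.001], [0.001, -0.0, -1.0]]
wrist_force: [-1.1, -0.0, -3.5]
finger_gap: 24.0
grasp_force: 25.0
```

Emit:
{"api": "play_rows", "payload": {"offset": [[0.2, -0.01, 0], [0.35, -0.02, 0], [0.44, -0.03, 0], [0.45, -0.03, 0], [0.45, -0.03, 0], [0.45, -0.03, 0]], "angular": [[0, 0, 0], [0, 0, 0], [0, 0, 0], [0, 0, 0], [0, 0, 0], [0, 0, 0]], "gripper": [1, 1, 1, 1, 1, 1]}}

```text
t: 9.3
tool_pos: [443.5, 227.2, 247.5]
eef_rot: [[0.026, 1.0, 0.0], [1.0, -0.026, -0.001], [-0.001, 0.0, -1.0]]
wrist_force: [0.1, -0.5, -1.9]
finger_gap: 24.4
grasp_force: 25.0
```

Run:
```python
from h import *
st();togo((443.5,227,149.5))
p,d,c,P=snap('scene');cv2.imwrite('pics/s3.png',cv2.resize(p[150:300,170:330],None,fx=4,fy=4)[:,:,::-1])
```

```text
t 9.3 pos [443.5 227.2 247.5] R [[0.026, 1.0, 0.0], [1.0, -0.026, -0.001], [-0.001, 0.0, -1.0]] q [ 0.47  0.05 -1.01  1.78  0.04  1.34 -0.58] gap 24.398784796296834 F [ 0.1 -0.5 -1.9]
togo [-0.002  0.     0.98 ]
```

View pics/s3.png

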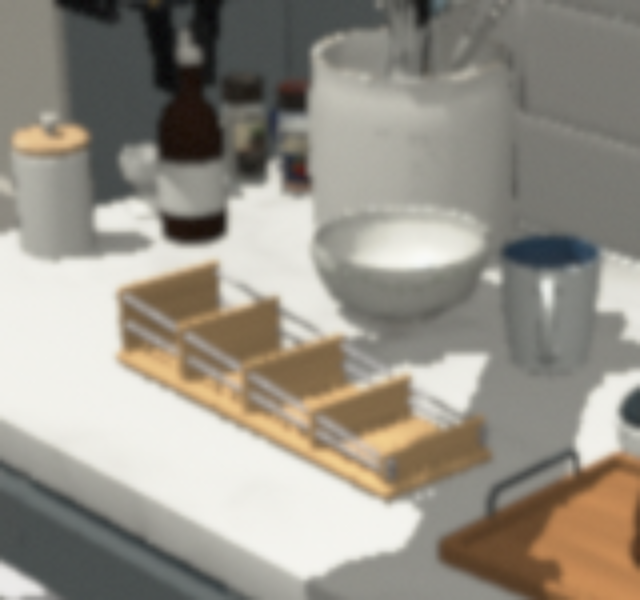

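The scene crop shows the bottle upright at (193,165), over the deep bay at (190,310). I'm lowering it.

Emit:
{"api": "play_rows", "payload": {"offset": [[0, 0, 0.1], [0, 0, 0.3], [0, 0, 0.5], [0, 0, 0.7], [0, 0, 0.85], [0, 0, 0.9], [0, 0, 0.92], [0, 0, 0.92], [0, 0, 0.92]], "angular": [[0, 0, 0], [0, 0, 0], [0, 0, 0], [0, 0, 0], [0, 0, 0], [0, 0, 0], [0, 0, 0], [0, 0, 0], [0, 0, 0]], "gripper": [1, 1, 1, 1, 1, 1, 1, 1, 1]}}

```text
t: 10.48
tool_pos: [443.7, 228.2, 156.1]
eef_rot: [[0.025, 1.0, 0.001], [1.0, -0.025, 0.0], [0.0, 0.001, -1.0]]
wrist_force: [-0.3, 0.5, -2.8]
finger_gap: 23.9
grasp_force: 25.0
```

Emit:
{"api": "play_rows", "payload": {"offset": [[0, 0, 0.01], [0, 0, 0.02], [0, 0, 0.03], [0, 0, 0.04], [0, 0, 0.05], [0, 0, 0.05]], "angular": [[0, 0, 0], [0, 0, 0], [0, 0, 0], [0, 0, 0], [0, 0, 0], [0, 0, 0]], "gripper": [1, 1, 1, 1, 1, 1]}}

```text
t: 11.22
tool_pos: [443.2, 228.0, 150.4]
eef_rot: [[0.025, 1.0, -0.0], [1.0, -0.025, -0.0], [-0.0, -0.0, -1.0]]
wrist_force: [-0.1, 0.0, -3.2]
finger_gap: 23.7
grasp_force: 25.0
```

Emit:
{"api": "play_rows", "payload": {"offset": [[0, 0, 0.005], [0, 0, 0.01], [0, 0, 0.01]], "angular": [[0, 0, 0], [0, 0, 0], [0, 0, 0]], "gripper": [1, 1, 1]}}

```text
t: 11.6
tool_pos: [443.3, 228.0, 149.6]
eef_rot: [[0.025, 1.0, 0.0], [1.0, -0.025, -0.0], [-0.0, 0.0, -1.0]]
wrist_force: [-0.1, -1.0, -1.8]
finger_gap: 24.2
grasp_force: 25.0
```

Emit:
{"api": "play_rows", "payload": {"offset": [[0, 0, 0.005], [0, 0, 0.008], [0, 0, 0.008]], "angular": [[0, 0, 0], [0, 0, 0], [0, 0, 0]], "gripper": [1, 1, 1]}}

```text
t: 11.98
tool_pos: [443.7, 228.2, 149.4]
eef_rot: [[0.025, 1.0, 0.001], [1.0, -0.025, 0.0], [0.0, 0.001, -1.0]]
wrist_force: [-1.5, -1.2, 4.6]
finger_gap: 23.8
grasp_force: 25.0
```

Emit:
{"api": "play_rows", "payload": {"offset": [[0, 0, 0], [0, 0, 0], [0, 0, 0], [0, 0, 0], [0, 0, 0], [0, 0, 0], [0, 0, 0]], "angular": [[0, 0, 0], [0, 0, 0], [0, 0, 0], [0, 0, 0], [0, 0, 0], [0, 0, 0], [0, 0, 0]], "gripper": [0.7, 0.6, 0.5, 0.3, 0, 0, 0]}}

```text
t: 12.85
tool_pos: [443.3, 228.0, 148.7]
eef_rot: [[0.025, 1.0, -0.0], [1.0, -0.025, -0.0], [-0.0, -0.0, -1.0]]
wrist_force: [0.9, -0.9, -0.7]
finger_gap: 75.4
grasp_force: 0.0
```

Emit:
{"api": "play_rows", "payload": {"offset": [[0, 0, -0.2], [0, 0, -0.5], [0, 0, -1], [0, 0, -1], [0, 0, -1]], "angular": [[0, 0, 0], [0, 0, 0], [0, 0, 0], [0, 0, 0], [0, 0, 0]], "gripper": [0, 0, 0, 0, 0]}}

```text
t: 13.48
tool_pos: [443.1, 227.8, 248.4]
eef_rot: [[0.025, 1.0, -0.0], [1.0, -0.025, -0.001], [-0.001, 0.0, -1.0]]
wrist_force: [-0.5, -0.5, -1.1]
finger_gap: 87.1
grasp_force: 0.0
```

Run:
```python
from h import *
st();togo((460.5,-258,250))
P=snap('top')[3]
for n,x,y,lo,hi in (('bottle cap',443,226,140,182),('mill',460,-258,115,165)):
    q=P[(np.hypot(P[...,0]-x,P[...,1]-y)<32)&(P[...,2]>lo)&(P[...,2]<hi)]
    print(n,len(q),cv2.minEnclosingCircle(q[:,:2].astype(np.float32)) if len(q) else '',q[:,2].max() if len(q) else '')
```

```text
t 13.47 pos [443.1 227.8 248.4] R [[0.025, 1.0, -0.0], [1.0, -0.025, -0.001], [-0.001, 0.0, -1.0]] q [ 0.48  0.05 -1.02  1.78  0.04  1.34 -0.58] gap 87.06803432301706 F [-0.5 -0.5 -1.1]
togo [-4.852  0.295 -0.013]
bottle cap 74 ((443.44024658203125, 226.00962829589844), 12.591753005981445) 179.60052441660764
mill 259 ((461.898193359375, -259.16949462890625), 25.254985809326172) 161.96006174863805
```

Emit:
{"api": "play_rows", "payload": {"offset": [[-0.4, 0.03, 0], [-1, 0.06, 0]], "angular": [[0, 0, 0], [0, 0, 0]], "gripper": [0, 0]}}

```text
t: 13.78
tool_pos: [445.8, 128.3, 247.4]
eef_rot: [[0.02, 1.0, -0.002], [1.0, -0.02, 0.001], [0.001, -0.002, -1.0]]
wrist_force: [0.9, -1.7, -0.2]
finger_gap: 86.9
grasp_force: 0.0
```

Emit:
{"api": "play_rows", "payload": {"offset": [[-0.5, 0.03, 0], [-1, 0.06, 0]], "angular": [[0, 0, 0], [0, 0, 0]], "gripper": [0, 0]}}

```text
t: 14.02
tool_pos: [449.3, 25.9, 247.5]
eef_rot: [[0.025, 1.0, -0.002], [1.0, -0.025, -0.0], [-0.0, -0.002, -1.0]]
wrist_force: [0.7, 0.1, 1.0]
finger_gap: 87.1
grasp_force: 0.0
```

Emit:
{"api": "play_rows", "payload": {"offset": [[-0.5, 0.03, 0], [-1, 0.06, 0]], "angular": [[0, 0, 0], [0, 0, 0]], "gripper": [0, 0]}}

```text
t: 14.28
tool_pos: [452.8, -73.9, 247.3]
eef_rot: [[0.025, 1.0, -0.002], [1.0, -0.025, 0.0], [0.0, -0.002, -1.0]]
wrist_force: [1.4, 0.4, -0.5]
finger_gap: 87.2
grasp_force: 0.0
```

Emit:
{"api": "play_rows", "payload": {"offset": [[-0.5, 0.03, 0], [-1, 0.06, 0]], "angular": [[0, 0, 0], [0, 0, 0]], "gripper": [0, 0]}}

```text
t: 14.52
tool_pos: [456.4, -173.8, 247.2]
eef_rot: [[0.025, 1.0, -0.002], [1.0, -0.025, 0.001], [0.001, -0.002, -1.0]]
wrist_force: [0.6, 0.7, 0.3]
finger_gap: 87.1
grasp_force: 0.0
```

Emit:
{"api": "play_rows", "payload": {"offset": [[-0.5, 0.03, 0], [-0.86, 0.06, 0], [-0.86, 0.06, 0], [-0.86, 0.06, 0]], "angular": [[0, 0, 0], [0, 0, 0], [0, 0, 0], [0, 0, 0]], "gripper": [0, 0, 0, 0]}}

```text
t: 15.02
tool_pos: [460.8, -257.3, 247.5]
eef_rot: [[0.024, 1.0, -0.002], [1.0, -0.024, 0.002], [0.002, -0.002, -1.0]]
wrist_force: [-0.3, 1.1, 0.2]
finger_gap: 86.9
grasp_force: 0.0
```

Run:
```python
from h import *
st();togo((461.3,-259,128))
```

```text
t 15.03 pos [ 460.8 -257.3  247.5] R [[0.024, 1.0, -0.002], [1.0, -0.024, 0.002], [0.002, -0.002, -1.0]] q [ 0.93  0.09 -0.5   1.73  0.04  1.34  0.4 ] gap 86.92565103603837 F [-0.3  1.1  0.2]
togo [-0.019  0.007  1.194]
```

Emit:
{"api": "play_rows", "payload": {"offset": [[-0.02, 0.0, 0.4], [-0.02, 0.0, 0.8], [-0.02, 0, 1], [-0.02, 0, 1]], "angular": [[0, 0, 0], [0, 0, 0], [0, 0, 0], [0, 0, 0]], "gripper": [0, 0, 0, 0]}}

```text
t: 15.52
tool_pos: [460.1, -258.3, 147.1]
eef_rot: [[0.022, 1.0, -0.003], [1.0, -0.022, 0.002], [0.002, -0.003, -1.0]]
wrist_force: [-0.1, -0.4, -1.1]
finger_gap: 87.1
grasp_force: 0.0
```

Emit:
{"api": "play_rows", "payload": {"offset": [[0, 0, 0.1], [0, 0, 0.19], [0, 0, 0.19], [0, 0, 0.19], [0, 0, 0.19], [0, 0, 0.19], [0, 0, 0.19], [0, 0, 0.19], [0, 0, 0.19], [0, 0, 0.19]], "angular": [[0, 0, 0], [0, 0, 0], [0, 0, 0], [0, 0, 0], [0, 0, 0], [0, 0, 0], [0, 0, 0], [0, 0, 0], [0, 0, 0], [0, 0, 0]], "gripper": [0, 0, 0.3, 0.5, 0.6, 0.7, 0.7, 0.7, 0.7, 0.7], "grip_force": 20}}

```text
t: 16.77
tool_pos: [461.2, -260.7, 129.9]
eef_rot: [[0.025, 1.0, 0.0], [1.0, -0.025, -0.0], [-0.0, 0.0, -1.0]]
wrist_force: [0.1, 0.3, 1.2]
finger_gap: 47.7
grasp_force: 20.0
```

Emit:
{"api": "play_rows", "payload": {"offset": [[0, 0, -0.2], [0, 0, -0.5], [0, 0, -0.75], [0, 0, -0.95], [0.1, -0.01, -0.95], [0.25, -0.02, -0.95], [0.45, -0.03, -0.95], [0.65, -0.04, -0.95], [0.85, -0.06, -0.95], [1, -0.08, -0.95]], "angular": [[0, 0, 0], [0, 0, 0], [0, 0, 0], [0, 0, 0], [0, 0, 0], [0, 0, 0], [0, 0, 0], [0, 0, 0], [0, 0, 0], [0, 0, 0]], "gripper": [0.7, 0.7, 0.7, 0.7, 0.7, 0.7, 0.7, 0.7, 0.7, 0.7]}}

```text
t: 18.02
tool_pos: [455.5, -158.6, 224.8]
eef_rot: [[0.024, 1.0, -0.0], [1.0, -0.024, -0.0], [-0.0, -0.0, -1.0]]
wrist_force: [-0.5, -0.3, -1.4]
finger_gap: 47.3
grasp_force: 20.0
```

Emit:
{"api": "play_rows", "payload": {"offset": [[0.2, -0.01, 0], [0.4, -0.02, 0], [0.6, -0.04, 0], [0.8, -0.06, 0], [1, -0.08, 0]], "angular": [[0, 0, 0], [0, 0, 0], [0, 0, 0], [0, 0, 0], [0, 0, 0]], "gripper": [0.7, 0.7, 0.7, 0.7, 0.7]}}

```text
t: 18.65
tool_pos: [449.9, -58.9, 224.8]
eef_rot: [[0.025, 1.0, 0.0], [1.0, -0.025, -0.0], [-0.0, 0.0, -1.0]]
wrist_force: [0.7, 0.7, -2.0]
finger_gap: 48.0
grasp_force: 20.0
```

Emit:
{"api": "play_rows", "payload": {"offset": [[0.2, -0.01, 0], [0.4, -0.02, 0], [0.6, -0.04, 0], [0.8, -0.06, 0], [0.9, -0.08, 0], [0.95, -0.08, 0], [0.95, -0.08, 0]], "angular": [[0, 0, 0], [0, 0, 0], [0, 0, 0], [0, 0, 0], [0, 0, 0], [0, 0, 0], [0, 0, 0]], "gripper": [0.7, 0.7, 0.7, 0.7, 0.7, 0.7, 0.7]}}

```text
t: 19.52
tool_pos: [444.5, 34.8, 224.7]
eef_rot: [[0.025, 1.0, 0.0], [1.0, -0.025, -0.0], [-0.0, 0.0, -1.0]]
wrist_force: [-0.9, -0.1, -1.0]
finger_gap: 47.6
grasp_force: 20.0
```

Run:
```python
from h import *
s=st();togo((440,144.5,225))
p,d,c,P=snap('wrist');np.savez('w4.npz',p=p,d=d,P=P)
cv2.imwrite('pics/w4.png',p[:,:,::-1])
```

```text
t 19.52 pos [444.5  34.8 224.7] R [[0.025, 1.0, 0.0], [1.0, -0.025, -0.0], [-0.0, 0.0, -1.0]] q [ 0.7  -0.11 -0.77  1.93 -0.08  1.29 -0.08] gap 47.56681673037143 F [-0.9 -0.1 -1. ]
togo [ 1.096 -0.073 -0.003]
```

View pics/w4.png

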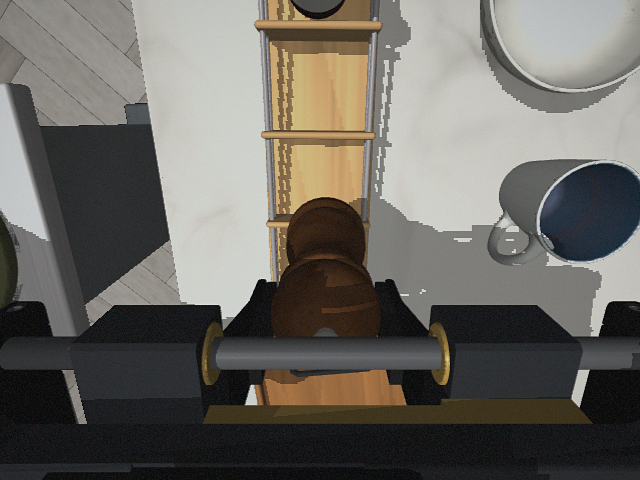

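The wrist view shows the mill hanging at (326,260), with its foot ahead at row ~230. The uprights bounding bay 2 are at rows 25 and 135.

```bash
cat > m.py <<'E'
from h import *
from scipy.optimize import least_squares
def fitc(P,x,y,z0,r,bands,w=45):
    for lo,hi in bands:
        m=(np.hypot(P[...,0]-x,P[...,1]-y)<w)&(P[...,2]>z0+lo)&(P[...,2]<z0+hi);q=P[m]
        if len(q)<10: print(lo,hi,len(q));continue
        f=least_squares(lambda p:np.hypot(q[:,0]-p[0],q[:,1]-p[1])-r,[x,y-2],loss='soft_l1')
        print(lo,hi,len(q),f.x.round(1),np.abs(f.fun).mean().round(2))
def uprights(P,ylist):
    for y,h in ylist:
        k=(abs(P[...,1]-y)<10)&(abs(P[...,2]-h)<3)&(abs(P[...,0]-439)<35);q=P[k]
        k2=(abs(P[...,1]-y)<30)&(abs(P[...,2]-h)<12)&(abs(abs(P[...,0]-439)-44)<6)
        print('upright',h,len(q),'y',q[:,1].mean().round(1),q[:,1].min().round(1),q[:,1].max().round(1),'x rods',P[k2][:,0].min().round(1),P[k2][:,0].max().round(1))
E
python3 - <<'E'
from m import *
P=np.load('w4.npz')['P']
z0=224.7-123.9
fitc(P,444.5,36,z0,29,[(2,10),(5,14)])
uprights(P,[(185,61),(106,54)])
c=imaging.get_calibration('wrist')
print(ray(c,264,80,51),ray(c,377,80,51))
E
```

```text
2 10 125 [443.   35.7] 0.11
5 14 358 [443.   35.3] 0.48
upright 61 865 y 186.0 182.4 190.4 x rods 393.8 488.8
upright 54 608 y 106.6 102.3 110.4 x rods 390.7 486.0
[396.5 149.5] [487.  147.2]
```

Emit:
{"api": "play_rows", "payload": {"offset": [[0.1, 0, 0], [0.3, -0.02, 0], [0.5, -0.03, 0], [0.7, -0.03, 0], [0.9, -0.04, 0], [1, -0.05, 0]], "angular": [[0, 0, 0], [0, 0, 0], [0, 0, 0], [0, 0, 0], [0, 0, 0], [0, 0, 0]], "gripper": [0.7, 0.7, 0.7, 0.7, 0.7, 0.7]}}

```text
t: 20.32
tool_pos: [441.8, 136.4, 224.8]
eef_rot: [[0.024, 1.0, 0.0], [1.0, -0.024, 0.0], [0.0, 0.0, -1.0]]
wrist_force: [0.2, -0.3, -1.8]
finger_gap: 47.7
grasp_force: 20.0
```

Emit:
{"api": "play_rows", "payload": {"offset": [[0.08, 0, 0], [0.1, 0, 0], [0.1, 0, 0], [0.1, 0, 0]], "angular": [[0, 0, 0], [0, 0, 0], [0, 0, 0], [0, 0, 0]], "gripper": [0.7, 0.7, 0.7, 0.7]}}

```text
t: 20.82
tool_pos: [442.3, 144.4, 224.7]
eef_rot: [[0.026, 1.0, -0.0], [1.0, -0.026, -0.0], [-0.0, -0.0, -1.0]]
wrist_force: [0.3, -0.3, -0.7]
finger_gap: 47.5
grasp_force: 20.0
```

Run:
```python
from h import *
s=st();togo((441.8,145.2,136.9))
```

```text
t 20.82 pos [442.3 144.4 224.7] R [[0.026, 1.0, -0.0], [1.0, -0.026, -0.0], [-0.0, -0.0, -1.0]] q [ 0.6  -0.05 -0.93  1.89 -0.04  1.29 -0.34] gap 47.484279263890286 F [ 0.3 -0.3 -0.7]
togo [ 0.008 -0.005  0.878]
```

Emit:
{"api": "play_rows", "payload": {"offset": [[0, 0, 0.1], [0, 0, 0.3], [0, 0, 0.5], [0, 0, 0.65], [0, 0, 0.75], [0, 0, 0.8], [0, 0, 0.82], [0, 0, 0.84], [0, 0, 0.84]], "angular": [[0, 0, 0], [0, 0, 0], [0, 0, 0], [0, 0, 0], [0, 0, 0], [0, 0, 0], [0, 0, 0], [0, 0, 0], [0, 0, 0]], "gripper": [0.7, 0.7, 0.7, 0.7, 0.7, 0.7, 0.7, 0.7, 0.7]}}

```text
t: 21.95
tool_pos: [442.4, 145.0, 140.9]
eef_rot: [[0.025, 1.0, 0.0], [1.0, -0.025, -0.0], [-0.0, 0.0, -1.0]]
wrist_force: [-0.7, -0.7, -1.7]
finger_gap: 47.4
grasp_force: 20.0
```

Emit:
{"api": "play_rows", "payload": {"offset": [[0, 0, 0.01], [0, 0, 0.02], [0, 0, 0.025], [0, 0, 0.025]], "angular": [[0, 0, 0], [0, 0, 0], [0, 0, 0], [0, 0, 0]], "gripper": [0.7, 0.7, 0.7, 0.7]}}

```text
t: 22.45
tool_pos: [442.1, 145.0, 138.2]
eef_rot: [[0.025, 1.0, -0.0], [1.0, -0.025, -0.0], [-0.0, -0.0, -1.0]]
wrist_force: [-0.8, 0.5, -1.9]
finger_gap: 47.3
grasp_force: 20.0
```

Emit:
{"api": "play_rows", "payload": {"offset": [[0, 0, 0.005], [0, 0, 0.01], [0, 0, 0.01]], "angular": [[0, 0, 0], [0, 0, 0], [0, 0, 0]], "gripper": [0.7, 0.7, 0.7]}}

```text
t: 22.82
tool_pos: [442.1, 145.0, 137.2]
eef_rot: [[0.025, 1.0, -0.0], [1.0, -0.025, -0.0], [-0.0, -0.0, -1.0]]
wrist_force: [-0.3, -0.3, -1.5]
finger_gap: 48.3
grasp_force: 20.0
```

Emit:
{"api": "play_rows", "payload": {"offset": [[0, 0, 0.004], [0, 0, 0.006], [0, 0, 0.006]], "angular": [[0, 0, 0], [0, 0, 0], [0, 0, 0]], "gripper": [0.7, 0.7, 0.7]}}

```text
t: 23.2
tool_pos: [442.3, 145.2, 136.9]
eef_rot: [[0.025, 1.0, 0.0], [1.0, -0.025, 0.0], [0.0, 0.0, -1.0]]
wrist_force: [-0.8, 0.4, 2.3]
finger_gap: 47.5
grasp_force: 20.0
```

Emit:
{"api": "play_rows", "payload": {"offset": [[0, 0, 0.003], [0, 0, 0.003], [0, 0, 0.003]], "angular": [[0, 0, 0], [0, 0, 0], [0, 0, 0]], "gripper": [0.7, 0.7, 0.7]}}

```text
t: 23.58
tool_pos: [442.4, 145.3, 136.9]
eef_rot: [[0.025, 1.0, 0.0], [1.0, -0.025, -0.0], [-0.0, 0.0, -1.0]]
wrist_force: [-2.2, 0.8, 5.2]
finger_gap: 48.0
grasp_force: 20.0
```

Contact made. I'll release and rise, then go to the jar.

Emit:
{"api": "play_rows", "payload": {"offset": [[0, 0, 0], [0, 0, 0], [0, 0, 0], [0, 0, 0], [0, 0, 0], [0, 0, 0]], "angular": [[0, 0, 0], [0, 0, 0], [0, 0, 0], [0, 0, 0], [0, 0, 0], [0, 0, 0]], "gripper": [0.42, 0.35, 0.25, 0.1, 0, 0]}}

```text
t: 24.32
tool_pos: [442.2, 145.0, 136.3]
eef_rot: [[0.025, 1.0, -0.0], [1.0, -0.025, -0.0], [-0.0, -0.0, -1.0]]
wrist_force: [1.0, -0.2, -0.5]
finger_gap: 84.2
grasp_force: 0.0
```

Emit:
{"api": "play_rows", "payload": {"offset": [[0, 0, -0.2], [0, 0, -0.5], [0, 0, -0.9], [-0.5, 0.03, -0.9], [-1, 0.06, -0.9]], "angular": [[0, 0, 0], [0, 0, 0], [0, 0, 0], [0, 0, 0], [0, 0, 0]], "gripper": [0, 0, 0, 0, 0]}}

```text
t: 24.95
tool_pos: [446.1, 44.0, 227.1]
eef_rot: [[0.023, 1.0, 0.002], [1.0, -0.023, -0.001], [-0.001, 0.002, -1.0]]
wrist_force: [0.8, 0.6, -0.5]
finger_gap: 87.2
grasp_force: 0.0
```

Emit:
{"api": "play_rows", "payload": {"offset": [[-0.5, 0.03, 0], [-1, 0.06, 0]], "angular": [[0, 0, 0], [0, 0, 0]], "gripper": [0, 0]}}

```text
t: 25.2
tool_pos: [449.1, -56.8, 226.6]
eef_rot: [[0.025, 1.0, 0.001], [1.0, -0.025, -0.001], [-0.001, 0.001, -1.0]]
wrist_force: [0.5, 0.8, 0.6]
finger_gap: 86.8
grasp_force: 0.0
```

Emit:
{"api": "play_rows", "payload": {"offset": [[-0.5, 0.03, 0], [-1, 0.06, 0]], "angular": [[0, 0, 0], [0, 0, 0]], "gripper": [0, 0]}}

```text
t: 25.45
tool_pos: [452.6, -157.0, 226.4]
eef_rot: [[0.025, 1.0, 0.0], [1.0, -0.025, -0.001], [-0.001, 0.0, -1.0]]
wrist_force: [0.5, 0.8, 1.0]
finger_gap: 86.9
grasp_force: 0.0
```

Emit:
{"api": "play_rows", "payload": {"offset": [[-0.5, 0.03, 0], [-1, 0.06, 0]], "angular": [[0, 0, 0], [0, 0, 0]], "gripper": [0, 0]}}

```text
t: 25.7
tool_pos: [456.2, -257.1, 226.4]
eef_rot: [[0.025, 1.0, 0.0], [1.0, -0.025, -0.0], [-0.0, 0.0, -1.0]]
wrist_force: [1.3, 0.2, 0.9]
finger_gap: 87.0
grasp_force: 0.0
```

Emit:
{"api": "play_rows", "payload": {"offset": [[-0.5, 0.06, 0], [-1, 0.12, 0], [-1, 0.12, 0], [-1, 0.12, 0]], "angular": [[0, 0, 0], [0, 0, 0], [0, 0, 0], [0, 0, 0]], "gripper": [0, 0, 0, 0]}}

```text
t: 26.2
tool_pos: [465.9, -354.9, 225.9]
eef_rot: [[0.025, 1.0, -0.0], [1.0, -0.025, 0.001], [0.001, -0.0, -1.0]]
wrist_force: [0.0, 0.5, -0.2]
finger_gap: 86.8
grasp_force: 0.0
```

Run:
```python
from h import *
st();togo((467,-412.5,81))
P=snap('top')[3]
def f(n,x,y,lo,hi):
    q=P[(np.hypot(P[...,0]-x,P[...,1]-y)<32)&(P[...,2]>lo)&(P[...,2]<hi)]
    if len(q):print(n,len(q),np.round(cv2.minEnclosingCircle(q[:,:2].astype(np.float32))[0],1),q[:,2].max().round())
f('bottle',443,226,140,182);f('mill',441,146,122,155);f('jar',467,-413,106,125);f('salt',456,-334,80,110)
```

```text
t 26.2 pos [ 465.9 -354.9  225.9] R [[0.025, 1.0, -0.0], [1.0, -0.025, 0.001], [0.001, -0.0, -1.0]] q [ 0.99  0.22 -0.44  1.63  0.1   1.32  0.51] gap 86.81017673403264 F [ 0.   0.5 -0.2]
togo [-0.578  0.026  1.449]
bottle 75 [443.  225.2] 180.0
mill 240 [442.6 146.2] 155.0
salt 103 [ 456.1 -334.1] 100.0
```

Emit:
{"api": "play_rows", "payload": {"offset": [[-0.4, 0.02, 0], [-0.58, 0.025, 0], [-0.58, 0.025, 0.2], [-0.58, 0.025, 0.6], [-0.58, 0.025, 1], [-0.58, 0.025, 1]], "angular": [[0, 0, 0], [0, 0, 0], [0, 0, 0], [0, 0, 0], [0, 0, 0], [0, 0, 0]], "gripper": [0, 0, 0, 0, 0, 0]}}

```text
t: 27.0
tool_pos: [464.7, -409.8, 121.9]
eef_rot: [[0.023, 1.0, -0.006], [1.0, -0.023, 0.007], [0.007, -0.006, -1.0]]
wrist_force: [0.2, 0.2, 0.3]
finger_gap: 86.5
grasp_force: 0.0
```

Emit:
{"api": "play_rows", "payload": {"offset": [[0, 0, 0.2], [0, 0, 0.44], [0, 0, 0.44], [0, 0, 0.44], [0, 0, 0.44], [0, 0, 0.44], [0, 0, 0.44], [0, 0, 0.44], [0, 0, 0.44], [0, 0, 0.44], [0, 0, 0.44]], "angular": [[0, 0, 0], [0, 0, 0], [0, 0, 0], [0, 0, 0], [0, 0, 0], [0, 0, 0], [0, 0, 0], [0, 0, 0], [0, 0, 0], [0, 0, 0], [0, 0, 0]], "gripper": [0, 0, 0, 0.3, 0.5, 0.6, 0.7, 0.8, 0.8, 0.8, 0.8], "grip_force": 15}}

```text
t: 28.38
tool_pos: [466.8, -413.8, 82.4]
eef_rot: [[0.025, 1.0, 0.0], [1.0, -0.025, -0.0], [-0.0, 0.0, -1.0]]
wrist_force: [-0.1, -0.4, 1.6]
finger_gap: 40.0
grasp_force: 15.0
```

Emit:
{"api": "play_rows", "payload": {"offset": [[0, 0, -0.2], [0, 0, -0.5], [0, 0, -0.8], [0, 0, -1]], "angular": [[0, 0, 0], [0, 0, 0], [0, 0, 0], [0, 0, 0]], "gripper": [0.8, 0.8, 0.8, 0.8]}}

```text
t: 28.88
tool_pos: [467.4, -414.1, 185.2]
eef_rot: [[0.025, 1.0, 0.002], [1.0, -0.025, -0.002], [-0.002, 0.002, -1.0]]
wrist_force: [0.5, -0.5, -1.6]
finger_gap: 40.1
grasp_force: 15.0
```

Emit:
{"api": "play_rows", "payload": {"offset": [[0, 0, -0.2], [0.1, -0.01, -0.25], [0.25, -0.02, -0.25], [0.45, -0.04, -0.25], [0.7, -0.06, -0.25], [1, -0.09, -0.25]], "angular": [[0, 0, 0], [0, 0, 0], [0, 0, 0], [0, 0, 0], [0, 0, 0], [0, 0, 0]], "gripper": [0.8, 0.8, 0.8, 0.8, 0.8, 0.8]}}

```text
t: 29.62
tool_pos: [459.6, -311.2, 206.3]
eef_rot: [[0.024, 1.0, -0.001], [1.0, -0.024, 0.001], [0.001, -0.001, -1.0]]
wrist_force: [0.4, 0.6, -1.2]
finger_gap: 40.6
grasp_force: 15.0
```

Emit:
{"api": "play_rows", "payload": {"offset": [[0.25, -0.02, 0], [0.5, -0.04, 0], [0.75, -0.06, 0], [1, -0.09, 0]], "angular": [[0, 0, 0], [0, 0, 0], [0, 0, 0], [0, 0, 0]], "gripper": [0.8, 0.8, 0.8, 0.8]}}

```text
t: 30.12
tool_pos: [453.6, -211.8, 207.3]
eef_rot: [[0.025, 1.0, 0.0], [1.0, -0.025, -0.0], [-0.0, 0.0, -1.0]]
wrist_force: [0.6, -1.0, -1.3]
finger_gap: 40.5
grasp_force: 15.0
```

Emit:
{"api": "play_rows", "payload": {"offset": [[0.25, -0.02, 0], [0.5, -0.04, 0], [0.75, -0.06, 0], [1, -0.09, 0]], "angular": [[0, 0, 0], [0, 0, 0], [0, 0, 0], [0, 0, 0]], "gripper": [0.8, 0.8, 0.8, 0.8]}}

```text
t: 30.62
tool_pos: [447.2, -111.5, 207.4]
eef_rot: [[0.025, 1.0, 0.0], [1.0, -0.025, -0.0], [-0.0, 0.0, -1.0]]
wrist_force: [0.6, -0.7, -0.5]
finger_gap: 40.4
grasp_force: 15.0
```

Emit:
{"api": "play_rows", "payload": {"offset": [[0.25, -0.02, 0], [0.5, -0.04, 0], [0.7, -0.06, 0], [0.8, -0.08, 0], [0.8, -0.08, 0], [0.8, -0.08, 0]], "angular": [[0, 0, 0], [0, 0, 0], [0, 0, 0], [0, 0, 0], [0, 0, 0], [0, 0, 0]], "gripper": [0.8, 0.8, 0.8, 0.8, 0.8, 0.8]}}

```text
t: 31.38
tool_pos: [441.3, -34.0, 207.3]
eef_rot: [[0.026, 1.0, -0.0], [1.0, -0.026, -0.0], [-0.0, 0.0, -1.0]]
wrist_force: [0.3, -0.8, -1.3]
finger_gap: 40.2
grasp_force: 15.0
```

Run:
```python
from m import *
s=st();togo((438,65.3,89.4))
p,d,c,P=snap('wrist');t=s['tool_pos']
fitc(P,t[0]-2,t[1]-2,t[2]-76.4,20.5,[(2,20),(20,40)],35)
uprights(P,[(106,54)])
```

```text
t 31.38 pos [441.3 -34.  207.3] R [[0.026, 1.0, -0.0], [1.0, -0.026, -0.0], [-0.0, 0.0, -1.0]] q [ 0.76 -0.1  -0.7   1.96 -0.07  1.26  0.06] gap 40.21400428673656 F [ 0.3 -0.8 -1.3]
togo [ 0.992 -0.059  1.179]
2 20 378 [439.3 -34.8] 0.44
20 40 777 [439.  -34.4] 0.38
upright 54 874 y 106.1 102.4 110.0 x rods 390.9 486.2
```

Emit:
{"api": "play_rows", "payload": {"offset": [[0.1, 0, 0], [0.3, -0.02, 0], [0.5, -0.03, 0], [0.7, -0.03, 0], [0.9, -0.04, 0], [1, -0.05, 0], [1, -0.05, 0], [1, -0.05, 0.2], [1, -0.05, 0.5], [1, -0.05, 0.8], [1, -0.05, 0.9], [1, -0.05, 0.9]], "angular": [[0, 0, 0], [0, 0, 0], [0, 0, 0], [0, 0, 0], [0, 0, 0], [0, 0, 0], [0, 0, 0], [0, 0, 0], [0, 0, 0], [0, 0, 0], [0, 0, 0], [0, 0, 0]], "gripper": [0.8, 0.8, 0.8, 0.8, 0.8, 0.8, 0.8, 0.8, 0.8, 0.8, 0.8, 0.8]}}

```text
t: 32.92
tool_pos: [438.6, 66.6, 117.2]
eef_rot: [[0.026, 1.0, -0.001], [1.0, -0.026, 0.0], [0.0, -0.001, -1.0]]
wrist_force: [0.6, -0.9, -1.1]
finger_gap: 40.4
grasp_force: 15.0
```

Emit:
{"api": "play_rows", "payload": {"offset": [[0, 0, 0.05], [0, 0, 0.12], [0, 0, 0.18], [0, 0, 0.22], [0, 0, 0.24], [0, 0, 0.24], [0, 0, 0.24]], "angular": [[0, 0, 0], [0, 0, 0], [0, 0, 0], [0, 0, 0], [0, 0, 0], [0, 0, 0], [0, 0, 0]], "gripper": [0.8, 0.8, 0.8, 0.8, 0.8, 0.8, 0.8]}}

```text
t: 33.8
tool_pos: [438.9, 67.1, 93.5]
eef_rot: [[0.025, 1.0, 0.0], [1.0, -0.025, -0.0], [-0.0, 0.0, -1.0]]
wrist_force: [-0.6, -0.7, -1.3]
finger_gap: 40.3
grasp_force: 15.0
```

Emit:
{"api": "play_rows", "payload": {"offset": [[0, 0, 0.01], [0, 0, 0.02], [0, 0, 0.03], [0, 0, 0.035], [0, 0, 0.035]], "angular": [[0, 0, 0], [0, 0, 0], [0, 0, 0], [0, 0, 0], [0, 0, 0]], "gripper": [0.8, 0.8, 0.8, 0.8, 0.8]}}

```text
t: 34.42
tool_pos: [438.7, 67.0, 89.8]
eef_rot: [[0.025, 1.0, -0.0], [1.0, -0.025, -0.0], [-0.0, -0.0, -1.0]]
wrist_force: [0.5, -0.1, -1.4]
finger_gap: 40.0
grasp_force: 15.0
```

Emit:
{"api": "play_rows", "payload": {"offset": [[0, 0, 0.005], [0, 0, 0.008], [0, 0, 0.008]], "angular": [[0, 0, 0], [0, 0, 0], [0, 0, 0]], "gripper": [0.8, 0.8, 0.8]}}

```text
t: 34.8
tool_pos: [438.9, 67.1, 89.3]
eef_rot: [[0.025, 1.0, 0.0], [1.0, -0.025, -0.0], [-0.0, 0.0, -1.0]]
wrist_force: [-0.7, -0.5, 2.0]
finger_gap: 40.6
grasp_force: 15.0
```

Emit:
{"api": "play_rows", "payload": {"offset": [[0, 0, 0.003], [0, 0, 0.003], [0, 0, 0.003], [0, 0, 0.003], [0, 0, 0.003], [0, 0, 0.003], [0, 0, 0.003], [0, 0, 0.003]], "angular": [[0, 0, 0], [0, 0, 0], [0, 0, 0], [0, 0, 0], [0, 0, 0], [0, 0, 0], [0, 0, 0], [0, 0, 0]], "gripper": [0.8, 0.51, 0.45, 0.35, 0.2, 0.1, 0, 0]}}

```text
t: 35.8
tool_pos: [438.8, 67.1, 88.7]
eef_rot: [[0.025, 1.0, 0.0], [1.0, -0.025, -0.0], [-0.0, 0.0, -1.0]]
wrist_force: [0.6, 0.7, -0.4]
finger_gap: 84.3
grasp_force: 0.0
```

Emit:
{"api": "play_rows", "payload": {"offset": [[0, 0, -0.2], [0, 0, -0.5], [0, 0, -1], [-0.5, 0.03, -1], [-1, 0.07, -1]], "angular": [[0, 0, 0], [0, 0, 0], [0, 0, 0], [0, 0, 0], [0, 0, 0]], "gripper": [0, 0, 0, 0, 0]}}

```text
t: 36.42
tool_pos: [443.8, -34.1, 189.8]
eef_rot: [[0.023, 1.0, 0.002], [1.0, -0.023, -0.002], [-0.002, 0.002, -1.0]]
wrist_force: [0.4, -0.6, 0.9]
finger_gap: 87.0
grasp_force: 0.0
```

Emit:
{"api": "play_rows", "payload": {"offset": [[-0.5, 0.03, 0], [-1, 0.07, 0]], "angular": [[0, 0, 0], [0, 0, 0]], "gripper": [0, 0]}}

```text
t: 36.67
tool_pos: [447.7, -134.9, 188.9]
eef_rot: [[0.025, 1.0, 0.001], [1.0, -0.025, -0.001], [-0.001, 0.001, -1.0]]
wrist_force: [1.0, -1.0, 0.1]
finger_gap: 87.2
grasp_force: 0.0
```

Emit:
{"api": "play_rows", "payload": {"offset": [[-0.5, 0.03, 0], [-1, 0.07, 0]], "angular": [[0, 0, 0], [0, 0, 0]], "gripper": [0, 0]}}

```text
t: 36.92
tool_pos: [452.1, -235.0, 188.8]
eef_rot: [[0.025, 1.0, 0.0], [1.0, -0.025, -0.0], [-0.0, 0.0, -1.0]]
wrist_force: [0.8, 0.1, 1.2]
finger_gap: 87.1
grasp_force: 0.0
```

Emit:
{"api": "play_rows", "payload": {"offset": [[-0.5, 0.03, 0], [-1, 0.07, 0], [-1, 0.07, 0], [-1, 0.07, 0]], "angular": [[0, 0, 0], [0, 0, 0], [0, 0, 0], [0, 0, 0]], "gripper": [0, 0, 0, 0]}}

```text
t: 37.42
tool_pos: [456.9, -332.6, 188.4]
eef_rot: [[0.025, 1.0, -0.0], [1.0, -0.025, 0.001], [0.001, -0.0, -1.0]]
wrist_force: [-0.3, 0.3, 0.3]
finger_gap: 86.9
grasp_force: 0.0
```

Run:
```python
from h import *
st();togo((455.8,-334,60.5))
P=snap('top')[3]
def f(n,x,y,lo,hi):
    q=P[(np.hypot(P[...,0]-x,P[...,1]-y)<32)&(P[...,2]>lo)&(P[...,2]<hi)]
    if len(q):print(n,len(q),np.round(cv2.minEnclosingCircle(q[:,:2].astype(np.float32))[0],1),q[:,2].max().round())
f('bottle',443,226,140,182);f('mill',441,146,122,155);f('jar',439,67,113,125)
```

```text
t 37.42 pos [ 456.9 -332.6  188.4] R [[0.025, 1.0, -0.0], [1.0, -0.025, 0.001], [0.001, -0.0, -1.0]] q [ 1.    0.21 -0.47  1.72  0.1   1.24  0.48] gap 86.85057521359845 F [-0.3  0.3  0.3]
togo [-0.016 -0.01   1.279]
bottle 75 [443.1 225.8] 178.0
mill 244 [442.1 146. ] 154.0
jar 161 [438.8  66.1] 125.0
```

Emit:
{"api": "play_rows", "payload": {"offset": [[-0.02, -0.01, 0.4], [-0.02, -0.01, 0.8], [-0.02, -0.01, 1], [-0.02, -0.01, 1]], "angular": [[0, 0, 0], [0, 0, 0], [0, 0, 0], [0, 0, 0]], "gripper": [0, 0, 0, 0]}}

```text
t: 37.98
tool_pos: [455.3, -334.1, 87.9]
eef_rot: [[0.023, 1.0, -0.002], [1.0, -0.023, 0.002], [0.002, -0.002, -1.0]]
wrist_force: [-0.9, -0.3, 1.3]
finger_gap: 86.9
grasp_force: 0.0
```

Emit:
{"api": "play_rows", "payload": {"offset": [[0, 0, 0.15], [0, 0, 0.28], [0, 0, 0.28], [0, 0, 0.28], [0, 0, 0.28], [0, 0, 0.28], [0, 0, 0.28], [0, 0, 0.28], [0, 0, 0.28], [0, 0, 0.28], [0, 0, 0.28]], "angular": [[0, 0, 0], [0, 0, 0], [0, 0, 0], [0, 0, 0], [0, 0, 0], [0, 0, 0], [0, 0, 0], [0, 0, 0], [0, 0, 0], [0, 0, 0], [0, 0, 0]], "gripper": [0, 0, 0, 0.3, 0.5, 0.6, 0.7, 0.8, 0.8, 0.8, 0.8], "grip_force": 15}}

```text
t: 39.35
tool_pos: [455.8, -335.6, 60.8]
eef_rot: [[0.025, 1.0, 0.0], [1.0, -0.025, -0.0], [-0.0, 0.0, -1.0]]
wrist_force: [0.1, -0.5, 1.0]
finger_gap: 39.4
grasp_force: 14.8
```

Emit:
{"api": "play_rows", "payload": {"offset": [[0, 0, -0.2], [0, 0, -0.5], [0, 0, -0.8], [0, 0, -0.9], [0, 0, -0.9]], "angular": [[0, 0, 0], [0, 0, 0], [0, 0, 0], [0, 0, 0], [0, 0, 0]], "gripper": [0.8, 0.8, 0.8, 0.8, 0.8]}}

```text
t: 39.98
tool_pos: [455.9, -335.7, 151.5]
eef_rot: [[0.025, 1.0, 0.001], [1.0, -0.025, -0.001], [-0.001, 0.001, -1.0]]
wrist_force: [-0.2, 0.2, -1.2]
finger_gap: 39.5
grasp_force: 14.7
```

Emit:
{"api": "play_rows", "payload": {"offset": [[0.1, -0.01, 0], [0.3, -0.02, 0], [0.5, -0.04, 0], [0.75, -0.06, 0], [1, -0.09, 0]], "angular": [[0, 0, 0], [0, 0, 0], [0, 0, 0], [0, 0, 0], [0, 0, 0]], "gripper": [0.8, 0.8, 0.8, 0.8, 0.8]}}

```text
t: 40.6
tool_pos: [449.1, -232.9, 150.7]
eef_rot: [[0.024, 1.0, -0.0], [1.0, -0.024, -0.0], [-0.0, -0.0, -1.0]]
wrist_force: [-1.1, -0.8, -0.8]
finger_gap: 39.6
grasp_force: 14.7
```

Emit:
{"api": "play_rows", "payload": {"offset": [[0.25, -0.02, 0], [0.5, -0.04, 0], [0.75, -0.06, 0], [0.9, -0.09, 0], [1, -0.09, 0], [1, -0.09, 0], [1, -0.09, 0]], "angular": [[0, 0, 0], [0, 0, 0], [0, 0, 0], [0, 0, 0], [0, 0, 0], [0, 0, 0], [0, 0, 0]], "gripper": [0.8, 0.8, 0.8, 0.8, 0.8, 0.8, 0.8]}}

```text
t: 41.48
tool_pos: [442.7, -136.0, 150.8]
eef_rot: [[0.026, 1.0, 0.0], [1.0, -0.026, -0.0], [-0.0, 0.0, -1.0]]
wrist_force: [-0.7, -0.2, -1.9]
finger_gap: 39.6
grasp_force: 14.7
```

Run:
```python
from m import *
s=st();togo((436,-15,151.5));togo((436,-15,67.8))
p,d,c,P=snap('wrist');t=s['tool_pos']
fitc(P,t[0]-2,t[1]-2,t[2]-54.8,22,[(2,12),(12,22)],35)
uprights(P,[(26,47)])
cv2.imwrite('pics/w5.png',p[:,:,::-1])
```

```text
t 41.48 pos [ 442.7 -136.   150.8] R [[0.026, 1.0, 0.0], [1.0, -0.026, -0.0], [-0.0, 0.0, -1.0]] q [ 0.85  0.02 -0.61  1.99  0.01  1.13  0.21] gap 39.613747338003996 F [-0.7 -0.2 -1.9]
togo [ 1.208 -0.099 -0.008]
togo [ 1.208 -0.099  0.829]
2 12 173 [ 441.1 -138.2] 0.31
12 22 239 [ 441.2 -137.1] 0.3m.py:13: RuntimeWarning: Mean of empty slice.
  print('upright',h,len(q),'y',q[:,1].mean().round(1),q[:,1].min().round(1),q[:,1].max().round(1),'x rods',P[k2][:,0].min().round(1),P[k2][:,0].max().round(1))
  ret = ret.dtype.type(ret / rcount)
Traceback (most recent call last):
  File "m.py", line 13, in uprights
    print('upright',h,len(q),'y',q[:,1].mean().round(1),q[:,1].min().round(1),q[:,1].max().round(1),'x rods',P[k2][:,0].min().round(1),P[k2][:,0].max().round(1))
                                                        ~~~~~~~~~~^^
ValueError: zero-size array to reduction operation minimum which has no identity
```

Emit:
{"api": "play_rows", "payload": {"offset": [[0.1, -0.01, 0], [0.3, -0.03, 0], [0.45, -0.05, 0], [0.5, -0.05, 0], [0.5, -0.05, 0]], "angular": [[0, 0, 0], [0, 0, 0], [0, 0, 0], [0, 0, 0], [0, 0, 0]], "gripper": [0.8, 0.8, 0.8, 0.8, 0.8]}}

```text
t: 42.15
tool_pos: [439.0, -84.6, 150.8]
eef_rot: [[0.024, 1.0, 0.0], [1.0, -0.024, -0.001], [-0.001, 0.0, -1.0]]
wrist_force: [0.4, -1.3, -1.5]
finger_gap: 39.6
grasp_force: 14.7
```

Run:
```python
from m import *
s=st();togo((436,-15,67.8))
p,d,c,P=snap('wrist');t=s['tool_pos']
cv2.imwrite('pics/w5.png',p[:,:,::-1])
fitc(P,t[0]-2,t[1]-2,t[2]-54.8,22,[(2,12),(12,22)],35)
for y,h in ((26,47),(-54,39)):
    try: uprights(P,[(y,h)])
    except ValueError: print('none',y)
```

```text
t 42.15 pos [439.  -84.6 150.8] R [[0.024, 1.0, 0.0], [1.0, -0.024, -0.001], [-0.001, 0.0, -1.0]] q [ 0.81 -0.02 -0.66  2.03 -0.02  1.13  0.13] gap 39.648650232229365 F [ 0.4 -1.3 -1.5]
togo [ 0.696 -0.047  0.83 ]
2 12 172 [437.4 -86.9] 0.31
12 22 243 [437.4 -85.9] 0.31
upright 47 1122 y 26.2 22.2 30.1 x rods 389.1 483.1
upright 39 810 y -53.2 -57.0 -49.7 x rods 389.0 480.8
```

View pics/w5.png

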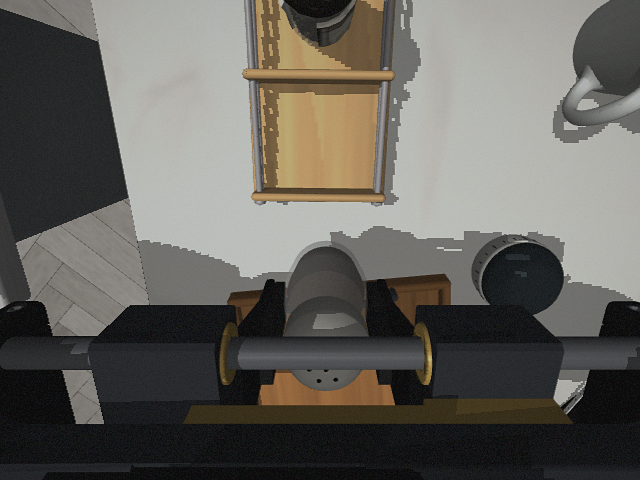

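The wrist view shows the salt shaker held at (327,320). The empty shallow bay is at (320,135), with the jar beyond it at (320,20). I'm moving over the bay and lowering.

Emit:
{"api": "play_rows", "payload": {"offset": [[0.1, 0, 0], [0.3, -0.02, 0], [0.5, -0.03, 0], [0.65, -0.04, 0], [0.71, -0.04, 0], [0.71, -0.04, 0], [0.71, -0.04, 0.15], [0.71, -0.04, 0.35], [0.71, -0.04, 0.55], [0.71, -0.04, 0.7], [0.71, -0.04, 0.75], [0.71, -0.04, 0.75]], "angular": [[0, 0, 0], [0, 0, 0], [0, 0, 0], [0, 0, 0], [0, 0, 0], [0, 0, 0], [0, 0, 0], [0, 0, 0], [0, 0, 0], [0, 0, 0], [0, 0, 0], [0, 0, 0]], "gripper": [0.8, 0.8, 0.8, 0.8, 0.8, 0.8, 0.8, 0.8, 0.8, 0.8, 0.8, 0.8]}}

```text
t: 43.7
tool_pos: [436.7, -14.0, 75.5]
eef_rot: [[0.025, 1.0, -0.0], [1.0, -0.025, 0.0], [0.0, -0.0, -1.0]]
wrist_force: [0.5, 0.5, -2.0]
finger_gap: 39.5
grasp_force: 14.7
```

Emit:
{"api": "play_rows", "payload": {"offset": [[0, 0, 0.01], [0, 0, 0.02], [0, 0, 0.03], [0, 0, 0.04], [0, 0, 0.05], [0, 0, 0.05]], "angular": [[0, 0, 0], [0, 0, 0], [0, 0, 0], [0, 0, 0], [0, 0, 0], [0, 0, 0]], "gripper": [0.8, 0.8, 0.8, 0.8, 0.8, 0.8]}}

```text
t: 44.45
tool_pos: [436.6, -13.9, 70.6]
eef_rot: [[0.025, 1.0, -0.0], [1.0, -0.025, -0.0], [-0.0, -0.0, -1.0]]
wrist_force: [0.2, 0.7, -1.2]
finger_gap: 39.8
grasp_force: 14.7
```

Emit:
{"api": "play_rows", "payload": {"offset": [[0, 0, 0.01], [0, 0, 0.02], [0, 0, 0.025], [0, 0, 0.025]], "angular": [[0, 0, 0], [0, 0, 0], [0, 0, 0], [0, 0, 0]], "gripper": [0.8, 0.8, 0.8, 0.8]}}

```text
t: 44.95
tool_pos: [436.7, -13.9, 68.2]
eef_rot: [[0.025, 1.0, -0.0], [1.0, -0.025, -0.0], [-0.0, -0.0, -1.0]]
wrist_force: [0.1, 0.0, -1.7]
finger_gap: 39.7
grasp_force: 14.7
```

Emit:
{"api": "play_rows", "payload": {"offset": [[0, 0, 0.005], [0, 0, 0.008], [0, 0, 0.008]], "angular": [[0, 0, 0], [0, 0, 0], [0, 0, 0]], "gripper": [0.8, 0.8, 0.8]}}

```text
t: 45.32
tool_pos: [436.8, -14.1, 67.7]
eef_rot: [[0.025, 1.0, 0.0], [1.0, -0.025, -0.0], [-0.0, 0.0, -1.0]]
wrist_force: [-1.1, -0.9, 1.6]
finger_gap: 39.6
grasp_force: 15.0
```

Emit:
{"api": "play_rows", "payload": {"offset": [[0, 0, 0.003], [0, 0, 0.003], [0, 0, 0.003], [0, 0, 0.003], [0, 0, 0.003], [0, 0, 0.003], [0, 0, 0.003], [0, 0, 0.003]], "angular": [[0, 0, 0], [0, 0, 0], [0, 0, 0], [0, 0, 0], [0, 0, 0], [0, 0, 0], [0, 0, 0], [0, 0, 0]], "gripper": [0.8, 0.51, 0.45, 0.35, 0.2, 0.1, 0, 0]}}

```text
t: 46.32
tool_pos: [436.7, -13.9, 67.1]
eef_rot: [[0.025, 1.0, -0.0], [1.0, -0.025, -0.0], [-0.0, -0.0, -1.0]]
wrist_force: [-0.8, 0.1, -0.4]
finger_gap: 84.5
grasp_force: 0.0
```

Emit:
{"api": "play_rows", "payload": {"offset": [[0, 0, -0.1], [0, 0, -0.4], [0, 0, -1], [0, 0, -1]], "angular": [[0, 0, 0], [0, 0, 0], [0, 0, 0], [0, 0, 0]], "gripper": [0, 0, 0, 0]}}

```text
t: 46.82
tool_pos: [440.1, -13.9, 172.1]
eef_rot: [[0.025, 1.0, 0.009], [1.0, -0.025, -0.003], [-0.003, 0.009, -1.0]]
wrist_force: [0.4, -2.0, 0.2]
finger_gap: 86.9
grasp_force: 0.0
```

Emit:
{"api": "play_rows", "payload": {"offset": [[-0.5, 0, -0.5], [-1, 0, -1], [-1, 0, -1], [-1, 0, -1]], "angular": [[0, 0, 0], [0, 0, 0], [0, 0, 0], [0, 0, 0]], "gripper": [0, 0, 0, 0]}}

```text
t: 47.32
tool_pos: [434.2, -114.0, 267.0]
eef_rot: [[0.026, 1.0, 0.0], [1.0, -0.026, 0.0], [0.0, 0.0, -1.0]]
wrist_force: [-0.4, 1.4, -1.2]
finger_gap: 86.8
grasp_force: 0.0
```

Emit:
{"api": "play_rows", "payload": {"offset": [[-0.5, 0, 0], [-1, 0, 0], [-1, 0, 0], [-1, 0, 0], [-1, 0, 0]], "angular": [[0, 0, 0], [0, 0, 0], [0, 0, 0], [0, 0, 0], [0, 0, 0]], "gripper": [0, 0, 0, 0, 0]}}

```text
t: 47.95
tool_pos: [432.1, -211.6, 266.6]
eef_rot: [[0.022, 1.0, -0.001], [1.0, -0.022, 0.001], [0.001, -0.001, -1.0]]
wrist_force: [-0.6, -0.3, 0.8]
finger_gap: 86.7
grasp_force: 0.0
```

Run:
```python
from h import *
st()
pt,_,_,P=snap('top');p=snap('scene')[0]
def f(n,x,y,lo,hi):
    q=P[(np.hypot(P[...,0]-x,P[...,1]-y)<32)&(P[...,2]>lo)&(P[...,2]<hi)]
    if len(q):print(n,len(q),np.round(cv2.minEnclosingCircle(q[:,:2].astype(np.float32))[0],1),q[:,2].max().round())
f('bottle',443,226,140,182);f('mill',441,146,122,155);f('jar',439,67,113,125);f('salt',436,-14,85,110)
a=cv2.resize(p[170:300,180:330],(600,520));b=cv2.resize(pt[160:300,70:480],(800,273))
cv2.imwrite('pics/fin.png',cv2.resize(p[170:300,180:330],(690,598),interpolation=cv2.INTER_CUBIC)[:,:,::-1])
```

```text
t 47.95 pos [ 432.1 -211.6  266.6] R [[0.022, 1.0, -0.001], [1.0, -0.022, 0.001], [0.001, -0.001, -1.0]] q [ 0.93 -0.04 -0.51  1.8  -0.02  1.37  0.4 ] gap 86.65865155352242 F [-0.6 -0.3  0.8]
bottle 77 [443.1 225.5] 177.0
mill 243 [442.4 145.9] 155.0
jar 161 [438.8  66.5] 125.0
salt 114 [437.5 -13.4] 108.0
```

View pics/fin.png

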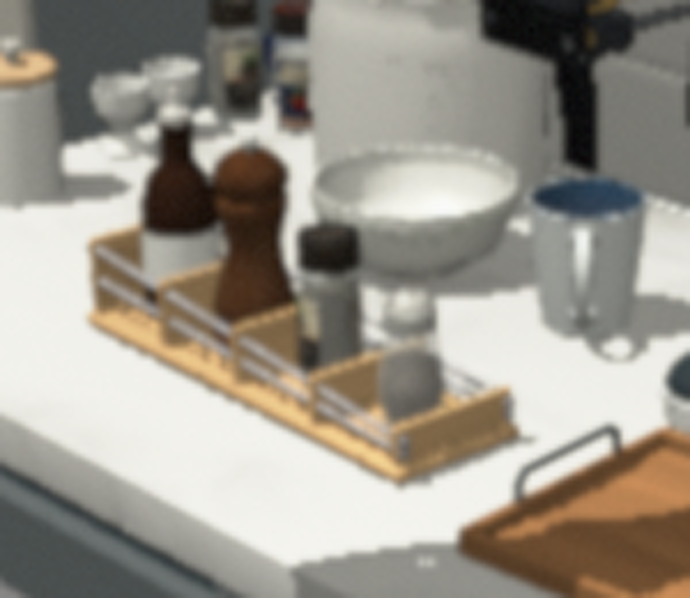

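The final view shows all four upright in their bays: bottle (180,210), mill (253,235), jar (330,295) and salt (410,355). The bowl and mug haven't moved, and the robot is clear.

```bash
python3 -c "
from plant import job_done
print(job_done())"
```

```text
the job is handed in; nothing more can be done
None
```

The bottle, mill, jar and salt shaker now stand upright in the rack, tallest in the deepest bay and shortest in the shallowest, and the job is handed in; I gripped the bottle by its neck rather than at 68 mm, because a straight-down grip there would have pressed the gripper onto its pourer.

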